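# Put the plant food away and restart the feeding reminder

## Robot

A 6-joint arm with a two-finger parallel gripper is mounted at the origin on the work surface. World frame = base frame: x ahead of the robot, y to its left, z up, the work surface at z = 0. Lengths are in m, angles in rad, forces in N, time in s.
With the tool pointing down it reaches from about 0.35 to 0.775 m from the base axis. Payload 5.5 kg.
Tool frame: the origin (TCP) lies at the very end of the fingers, on their centre line; the grasp point (between the pads) lies 19 mm behind it (grip_point_offset is the distance from the TCP to the grasp point, in m); z points along the fingers, y is the direction in which the jaws open and shut (so a half turn about z gives the same grasp; the last joint's range is limited). The gripper opens to 85 mm and grips with 20 to 120 N. Pads are 22 mm wide; open, the fingers measure 114 mm over their backs; the gripper's body (76 mm by 85 mm) begins 54 mm behind the grasp point. The pads swing forward as they close: fully open they stand 13 mm farther back than shut.
Start: joints at [1.143, 0.313, 0.046, 1.304, 0, 1.431], TCP at [0.163, 0.551, 0.193] pointing down, gripper open.
Joint ranges: [-2.76, 2.76], [-0.86, 1.69], [-1.03, 1.26], [-2.2, 2.34], [-1.47, 1.5], [-3.14, 3.14]. Speed limits (rad/s): [2.57, 2.57, 3.14, 3.14, 3.14, 3.14].

## Interface

Orientations are given as a unit quaternion [w, x, y, z].
In Python, from workcell import * gives the robot as it stands.
- The arm moves only by the shell command python3 -m crank 'ROWS' [OPENING] [FORCE]. ROWS is a JSON object of lists of equal length, an entry for each row: "travel": the shift along the tool's x, y, z in units of 40 mm (1.0 is 40 mm), a list of three; "turn": the turn about the tool's z in rad. In form: {"travel": [[x, y, z], ...], "turn": [turn, ...]}. A call has 1 to 5 rows; each row is the pose to reach, as a shift and turn from the pose commanded when the call began, along the tool's axes at that moment; what a row does not reach only later rows make up. A row lasts 1/12 s, in which the tool goes at most 41.7 mm and 7.16 degrees, less where a joint would pass 70% of its speed; a pose out of reach is approached as far as the arm can. A call with a gripper value outside its range is refused whole. OPENING is the finger opening in mm, from 0 to 85.4, set as the call begins (- or left out, the last holds). The fingers move at their own pace and stop on an object; FORCE is the grip in N (left out, the last holds). Time passes only in rows, so rows that repeat a pose let the fingers close. It gives the time, the measured TCP pose, the force and the opening at its end, in the units of the state.
- get_state(): the state, without advancing time (a new reading comes with each control period).
- read_camera(name): name is "side" or "top"; returns a dict with "image" (384x512x3 uint8, red, green, blue), "K" (3x3 intrinsics, pixels), "k1" (the pictures are not rectified: a ray, as slopes to the right and down, at radius r is drawn at 1 + k1 r^2 times it, then the intrinsics apply), "R" (3x3) and "t" (3): a world point X has camera coordinates R X + t. Camera axes: x right, y down, z forward; pixel columns grow to the right and rows downward; lengths in m; the calibration is good to about 2 mm. A picture is of the moment at which its call begins. There is no depth.
- hand_in(): hands the job in, once; it reports no verdict.
The state is a dict: "clock": time; "joint_pos": joint angles; "qvel": joint speeds; "tau": joint torques, N m; "tcp_pos": TCP position; "orientation": TCP orientation; "wrist_force": force on the tool from outside, world axes, zero at the start; "ft_torque": the same for the moment, N m; "finger_gap": finger opening in m.
Only numpy, scipy, OpenCV 4.12 (cv2) and the standard library are available. Lean on these libraries where they do the work, as an engineer would, in place of code of your own. Each camera call takes 0.05 s, during which the arm holds its last target. There are 200 camera calls.

## Task

Feeding day is over: drop all the blue plant-food tablets lying about back into the glass jar, then set the green lid on it, turn it back until the thread drops into place, and screw it forward until it is fully home. Then restart the feeding reminder by pressing the timer's recessed red reset button down with the tip of the stylus, and stand the stylus back upright in its stand, all the way down. Leave the plants, pots and other things where they are.

Things in the scene. Friction and masses are not known exactly. Their poses are not given: they have to be found in the camera images.
- jar: ribbed glass plant-food jar, 76 mm wide, open at the start, standing fast in a heavy round wooden foot (100 mm wide, 22 mm tall); it does not move. Origin: centre of the foot's underside, z up. Inner floor 24 mm up, rim 107 mm; neck 41 mm wide, 51 mm over its thread; shoulder below the neck at most 88 mm high
- jar_mouth (a point): centre of the jar's round mouth, 34 mm wide, at rim height (107 mm); z up. The neck's three-start thread has a lead of 21 mm (7 mm in 120 degrees) and closes clockwise seen from above
- jar_thread (a point): one of the three thread starts, 23 mm from the jar's axis, 3 mm under the rim; the others lie 120 degrees on. Each thread runs clockwise and down from its start. An upright stop 45 degrees counter-clockwise of each start blocks lugs that ride on top of a thread from going forward: turned back, by at most about 80 degrees, they drop off the thread end, between start and stop
- lid: green twelve-sided screw lid, 60 mm across the flats, 21.6 mm tall, about 60 g, lying open side down. Origin: centre of its underside, z up. On the jar the origin is 99 to 103 mm up while the lugs ride on the threads; it falls to 96.5 to 98 mm when turned back into the thread; 150 to 180 degrees clockwise bring it down to 88.5 mm, tight on the rim
- lid_lug (a point): one of three lugs, 7 mm wide, 2.5 mm high, inside the lid's skirt near its lower edge, 25 mm from the lid's axis, the others 120 degrees on; a flat of the lid lies at each lug, and a white bar on its top above it
- tablet0_center (a point): centre of a blue pressed plant-food tablet, eight-sided, 18 mm across the flats (flats at 45 degree steps from its x axis), 14 mm tall, about 12 g, lying flat on the table (centre 7 mm up; z up); not always present
- tablet1_center (a point): centre of a blue pressed plant-food tablet, eight-sided, 18 mm across the flats (flats at 45 degree steps from its x axis), 14 mm tall, about 12 g, lying flat on the table (centre 7 mm up; z up); not always present
- tablet2_center (a point): centre of a blue pressed plant-food tablet, eight-sided, 18 mm across the flats (flats at 45 degree steps from its x axis), 14 mm tall, about 12 g, lying flat on the table (centre 7 mm up; z up); not always present
- tablet3_center (a point): centre of a blue pressed plant-food tablet, eight-sided, 18 mm across the flats (flats at 45 degree steps from its x axis), 14 mm tall, about 12 g, lying flat on the table (centre 7 mm up; z up); not always present
- timer: white feeding-reminder timer lying face up with a display and two grey keys, 84 x 70 x 26 mm; it does not move. Origin: centre of its underside, z up
- reset_hole (a point): centre of the mouth of the timer's reset hole, on its top face (26 mm up), a round hole 10.5 mm wide; the red reset button lies 3 mm deep in it
- reset_button (a joint): travel of the recessed red reset button, 8.4 mm wide: 0 m released, 0.003 m pressed fully down; a spring pushes back (1 N at first, 3.4 N fully down), then it rests on a hard stop
- stylus: thin stylus standing upright, tip down, in its stand. Origin: the end of the tip, z up along the stylus to its other end, 115 mm long, about 35 g. Steel tip 5 mm thick (0 to 20 mm), shank 9 mm thick (20 to 38 mm), brass collar 20 mm wide (38 to 42 mm) that rests on the stand's top, red round handle 12 mm thick (42 to 115 mm)
- stand: wooden block 56 x 56 x 50 mm that holds the stylus; it does not move. Origin: centre of its underside, z up; the bore in the middle of its top is 12.5 mm wide and 42 mm deep. With the stylus in it the stylus tip is 12 mm above the table
- haworthia: a terracotta pot, 92 mm wide and 78 mm tall, with a spiky green rosette up to about 135 mm; origin: centre of its underside; not part of the job
- mini_pot: a small empty terracotta pot, 54 mm wide, 45 mm tall; origin: centre of its underside; not part of the job
- cactus: a tiny cactus in a blue glazed pot, 46 mm wide, 66 mm tall in all; origin: centre of its underside; not part of the job
- fork: a hand fork lying flat, wooden handle 26 mm thick, about 250 mm long; the origin is near the middle of its length; not part of the job
- white_pot: a white ribbed ceramic pot, 125 mm wide, 100 mm tall, with round-leaved foliage to about 150 mm; origin: centre of its underside; not part of the job
- mister: an amber glass spray bottle, 72 mm wide, 160 mm tall; origin: centre of its underside; not part of the job
- label_box: a flat brown box of plant labels, 75 x 110 x 18 mm; origin: centre of its underside; not part of the job

How it is judged:
By the outcome, as a careful person would: the job done as asked, in the order asked, and still so for the second after the job is handed in, with the robot touching nothing.
Of tablet0, tablet1, tablet2, tablet3 only 2 to 4 are there at a start; the rules pass over those that are not, and their reading is None.
At some moment in a run one of tablet0, tablet1, tablet2, tablet3, lid may be knocked a few centimetres aside while the robot is not near it.
It also fails if it takes over 210 s, if anything falls off the work surface, if the arm or the gripper's body presses on something with over 40 N, if the wrist force passes 120 N, or if a joint passes its speed limit or range.

## Working session

There is one attempt and no reset: what is moved stays moved. The work goes in short steps, Python scripts to look and compute and a shell command to move; the robot and the scene stay as the last step left them, time stands still between calls to the robot, and variables do not carry over. Pictures are saved under pics/ and viewed, about 12 in all and at most 16, crops included, and the job is handed in when it is done.

```bash
ls; mkdir -p pics; python3 - <<'E'
from workcell import *
import cv2
s=get_state();print(s)
for n in("side","top"):
    c=read_camera(n);cv2.imwrite(f"pics/{n}0.png",c["image"][:,:,::-1]);print(n,c["K"],c["k1"],c["R"],c["t"])
E
```

```text
pics
{'clock': 0.0, 'joint_pos': array([ 1.14338856e+00,  3.14015726e-01,  4.49669622e-02,  1.30358157e+00,
       -2.43922313e-05,  1.43116849e+00]), 'qvel': array([-1.29394533e-03, -2.03797489e-04, -7.89663704e-05, -5.31742083e-04,
        1.83409042e-03, -1.82411920e-03]), 'tau': array([-9.67069104e-05, -4.80627465e+01,  2.98532581e+01,  1.93315884e-02,
        5.88906801e-06,  1.00989152e-05]), 'tcp_pos': array([0.16298906, 0.55081208, 0.19239529]), 'orientation': array([-2.44808890e-04,  1.43393885e-01,  9.89665273e-01, -8.83807202e-04]), 'wrist_force': array([-0.32087511,  0.95645147, -0.07556984]), 'ft_torque': array([ 0.05558955, -0.00638424,  0.00062893]), 'finger_gap': 0.08502245219071898}
side [[429.28055183   0.         261.48565493]
 [  0.         429.28055183 192.75106333]
 [  0.           0.           1.        ]] 0.006406218372952189 [[ 0.92213282 -0.38682576 -0.00607403]
 [-0.26607854 -0.62273638 -0.73579998]
 [ 0.28084387  0.68012148 -0.67717169]] [-0.55243039  0.22321962  0.93690173]
top [[372.30300478   0.         260.63789973]
 [  0.         372.30300478 186.42155991]
 [  0.           0.           1.        ]] 0.009867469337518479 [[ 0.02539126 -0.99966809 -0.00435772]
 [-0.98451353 -0.02424949 -0.17362334]
 [ 0.17346004  0.00869875 -0.98480249]] [-0.05117165  0.61501455  0.85680513]
```

View pics/top0.png

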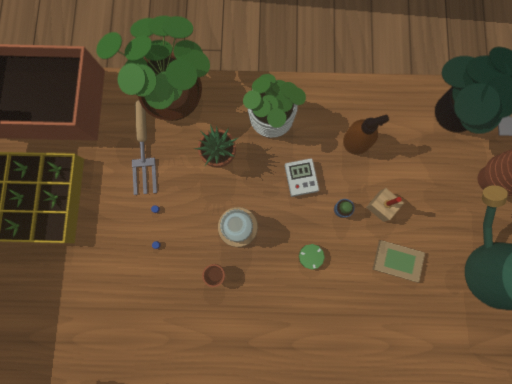

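View pics/side0.png

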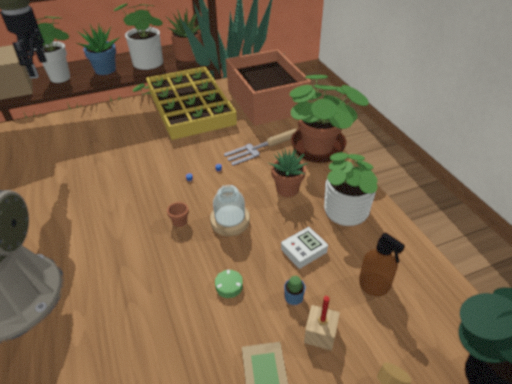

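Top view: two tablets (155,209), (156,245); jar (237,227), lid (312,257), timer (302,177), stand with stylus (388,205). Now I'll turn these into positions.

```bash
cat > h.py <<'E'
from workcell import *
import numpy as np, cv2
from scipy.optimize import least_squares
def D(c): return np.array([c["k1"],0,0,0,0.])
def proj(c,P):
    r=cv2.Rodrigues(c["R"])[0]
    return cv2.projectPoints(np.array(P,float).reshape(-1,1,3),r,c["t"],c["K"],D(c))[0].reshape(-1,2)
def ray(c,uv):
    q=cv2.undistortPoints(np.array(uv,float).reshape(-1,1,2),c["K"],D(c)).reshape(-1,2)
    return -c["R"].T@c["t"], np.c_[q,np.ones(len(q))]@c["R"]
def at_z(c,uv,z):
    o,d=ray(c,uv); return o+d*((z-o[2])/d[:,2])[:,None]
def tri(c1,uv1,c2,uv2):
    (o1,d1),(o2,d2)=ray(c1,uv1),ray(c2,uv2); A=np.c_[d1[0],-d2[0]]; s=np.linalg.lstsq(A,o2-o1,rcond=None)[0]
    p,q=o1+s[0]*d1[0],o2+s[1]*d2[0]; return (p+q)/2,np.linalg.norm(p-q)
def blobs(c,lo,hi,mina=6):
    h=cv2.cvtColor(c["image"],cv2.COLOR_RGB2HSV); m=cv2.inRange(h,np.array(lo),np.array(hi))
    n,l,st,ce=cv2.connectedComponentsWithStats(m); return [(ce[i].round(1).tolist(),int(st[i,4])) for i in range(1,n) if st[i,4]>=mina]
E
python3 - <<'E'
from h import *
t=read_camera("top");s=read_camera("side")
for n,c in(("top",t),("side",s)):
    b=blobs(c,(108,140,60),(130,255,255),5)
    print(n,"blue",[(p,a,at_z(c,[p],.007)[0].round(4)[:2]) for p,a in b])
    b=blobs(c,(50,120,90),(80,255,255),60)
    print(n,"green",[(p,a,at_z(c,[p],.018)[0].round(4)[:2]) for p,a in b])
    b=blobs(c,(0,180,90),(6,255,255),3)+blobs(c,(174,180,90),(180,255,255),3)
    print(n,"red",[(p,a) for p,a in b])
    
print(get_state()["clock"])
for n,c,(x,y,w,h) in (("jar",t,(200,195,75,75)),("timer",t,(265,145,75,75)),("stand",t,(365,180,60,60)),("lid",t,(285,230,60,60)),("jar",s,(200,175,60,70)),("timer",s,(270,220,70,60)),("stand",s,(290,290,60,65)),("lid",s,(200,260,60,50))):
    pass
def cr(c,x,y,w=72,h=72): return cv2.resize(c["image"][y:y+h,x:x+w,::-1],(198,198),interpolation=cv2.INTER_CUBIC)
a=np.hstack([cr(t,201,190),cr(t,265,142),cr(t,355,170),cr(t,276,221)])
b=np.hstack([cr(s,194,173),cr(s,268,212),cr(s,286,288),cr(s,193,248)])
cv2.imwrite("pics/crop1.png",np.vstack([a,b]))
E
```

```text
top blue [([154.9, 208.3], 12, array([0.5611, 0.2325]))]
top green [([155.5, 32.7], 1386, array([1.0427, 0.2633])), ([108.7, 45.2], 439, array([1.0023, 0.3878])), ([185.8, 69.5], 1079, array([0.9368, 0.174 ])), ([148.8, 79.0], 238, array([0.907 , 0.2714])), ([262.7, 83.3], 262, array([ 0.9021, -0.0339])), ([279.8, 102.1], 886, array([ 0.8502, -0.0804])), ([162.3, 102.3], 158, array([0.8421, 0.2306]))]
top red [([397.7, 199.2], 20), ([390.4, 202.0], 7)]
side blue [([218.0, 167.5], 12, array([0.5585, 0.2291])), ([188.9, 177.7], 10, array([0.4685, 0.2183]))]
side green [([304.2, 108.5], 117, array([0.9247, 0.4012])), ([346.8, 110.7], 76, array([1.0498, 0.332 ]))]
side red [([324.4, 308.9], 64)]
0.2
```

View pics/crop1.png

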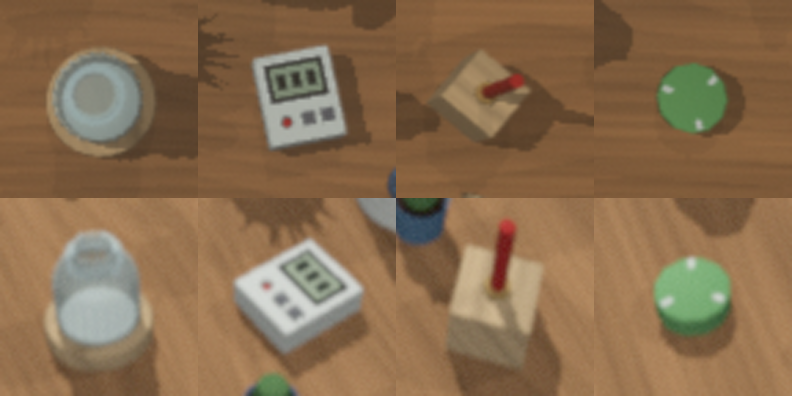

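Crop: three white lid bars, red reset dot at top px ≈(298,186.5), stylus and stand clear. Next I'll fit the positions.

```bash
cat >> h.py <<'E'
def mask(c,lo,hi,box):
    h=cv2.cvtColor(c["image"],cv2.COLOR_RGB2HSV); m=cv2.inRange(h,np.array(lo),np.array(hi)); k=np.zeros_like(m); x,y,w,hh=box
    k[y:y+hh,x:x+w]=m[y:y+hh,x:x+w]; return k
def cent(m): M=cv2.moments(m,True); return np.array([M["m10"],M["m01"]])/max(M["m00"],1)
def cyl(x,y,r,z0,z1):
    a=np.linspace(0,2*np.pi,48); return np.r_[np.c_[x+r*np.cos(a),y+r*np.sin(a),0*a+z0],np.c_[x+r*np.cos(a),y+r*np.sin(a),0*a+z1]]
def hullc(c,P):
    M=cv2.moments(cv2.convexHull(proj(c,P).astype(np.float32))); return np.array([M["m10"],M["m01"]])/M["m00"]
def fitcyl(c,uv,r,z0,z1):
    return least_squares(lambda p:hullc(c,cyl(*p,r,z0,z1))-uv,[at_z(c,[uv],(z0+z1)/2)[0][0],at_z(c,[uv],.01)[0][1]],x_scale=.01,diff_step=1e-3).x
E
python3 - <<'E'
from h import *
t=read_camera("top");s=read_camera("side")
print("cams",-t["R"].T@t["t"],-s["R"].T@s["t"])
for n,c,bx in(("top",t,[(146,200,18,17),(146,237,18,17)]),("side",s,[(210,159,17,17),(181,170,17,17)])):
    for b in bx:
        m=mask(c,(100,80,30),(135,255,255),b); uv=cent(m); print(n,"tab",uv.round(1),(m>0).sum(),fitcyl(c,uv,.0095,0,.014).round(4))
for n,c,b in(("top",t,(294,238,38,38)),("side",s,(210,262,38,40))):
    h=cv2.cvtColor(c["image"],cv2.COLOR_RGB2HSV)
    m=mask(c,(45,90,40),(85,255,255),b); m=cv2.morphologyEx(m,cv2.MORPH_CLOSE,np.ones((5,5)))
    uv=cent(m); print(n,"lid",uv.round(1),(m>0).sum(),fitcyl(c,uv,.0307,0,.0216).round(4))
    w=mask(c,(0,0,150),(180,90,255),b)&cv2.erode(cv2.morphologyEx(m,cv2.MORPH_CLOSE,np.ones((9,9))),np.ones((3,3)))
    k,l,st,ce=cv2.connectedComponentsWithStats(w)
    print(" bars",[(st[i,4],ce[i].round(1),at_z(c,[ce[i]],.0216)[0].round(4)[:2]) for i in range(1,k)])
for n,c,b in(("top",t,(290,180,14,12)),("side",s,(285,238,14,12))):
    i=c["image"].astype(float); r=np.clip(i[:,:,0]-(i[:,:,1]+i[:,:,2])/2-25,0,None); k=np.zeros_like(r); x,y,w,h=b;k[y:y+h,x:x+w]=r[y:y+h,x:x+w]
    M=cv2.moments(k);uv=np.array([M["m10"],M["m01"]])/M["m00"]; print(n,"hole",uv,at_z(c,[uv],.0245)[0].round(4))
# manual points
def P(o,cx,cy): return np.array([o[0]+cx/2.75-.3,o[1]+cy/2.75-.3])
T=P((201,190),101,101.5);print("jar foot top",fitcyl(t,T,.05,0,.022))
print("jar mouth top",at_z(t,[P((201,190),96,93)],.107)[0],"side",at_z(s,[P((194,173),97,45)],.107)[0])
for n,c,o,q in(("top",t,(355,170),[(84,50),(35,97),(88,140),(132,92)]),("side",s,(286,288),[(68,48),(147,65),(134,110),(57,92)])):
    w=at_z(c,[P(o,*k) for k in q],.05);print(n,"stand top",w[:,:2].round(4).tolist(),w.mean(0).round(4))
    e=w[1]-w[0];print(np.degrees(np.arctan2(e[1],e[0])))
for n,c,o,q in(("top",t,(265,142),[(54,56),(130,45),(148,136),(72,150)]),):
    w=at_z(c,[P(o,*k) for k in q],.026);print(n,"timer",w[:,:2].round(4).tolist(),w.mean(0).round(4))
print("stylus top end",tri(t,[P((355,170),120,80)],s,[P((286,288),110,27)]))
print("stylus base",tri(t,[P((355,170),84,96)],s,[P((286,288),100,92)]))
E
```

```text
cams [ 0.45816801 -0.04369402  0.95034171] [ 0.30568504 -0.71189432  0.79533284]
top tab [154.7 208.6] 36 [0.5604 0.2329]
top tab [155.3 244.8] 39 [0.4695 0.2245]
side tab [218.2 167.2] 25 [0.5594 0.23  ]
side tab [188.9 176.8] 29 [0.4695 0.2219]
top lid [311.2 256.3] 470 [ 0.4513 -0.1646]
 bars [(np.int32(3), array([318., 250.]), array([ 0.4667, -0.1804])), (np.int32(7), array([302.7, 253. ]), array([ 0.4585, -0.1429])), (np.int32(5), array([313.4, 265.2]), array([ 0.4299, -0.1691]))]
side lid [229.3 292.8] 120 [ 0.4444 -0.1898]
 bars []
top hole [296.94673768 186.04660453] [ 0.6245 -0.1271  0.0245]
side hole [290.64122137 242.13740458] [ 0.6221 -0.1231  0.0245]
jar foot top [0.51959565 0.01985097]
jar mouth top [0.52018444 0.01816122 0.107     ] side [0.52468451 0.02200141 0.107     ]
top stand top [[0.6206, -0.3407], [0.5774, -0.2962], [0.5406, -0.3416], [0.584, -0.3817]] [ 0.5807 -0.3401  0.05  ]
134.17797302693742
side stand top [[0.5765, -0.3068], [0.6221, -0.3413], [0.5957, -0.3686], [0.5529, -0.3354]] [ 0.5868 -0.338   0.05  ]
-37.11729953590241
top timer [[0.6855, -0.0943], [0.6977, -0.1647], [0.6125, -0.1813], [0.5978, -0.112]] [ 0.6484 -0.1381  0.026 ]
stylus top end (array([ 0.58272059, -0.34418242,  0.1248596 ]), np.float64(0.0008060843148979107))
stylus base (array([ 0.58213059, -0.34273451,  0.04153478]), np.float64(0.0033510018278321498))
```

Positions: tablets ≈(.560,.2315) and (.4695,.223); lid ≈(.451,-.164) with lug angle ≈72.6° (mod 120); jar ≈(.521,.0195); stylus ≈(.5825,-.343); hole ≈(.623,-.125). Moving now: I'll align the tool with the world axes first.

```bash
cat > st.py <<'E'
from h import *
from scipy.spatial.transform import Rotation as Ro
s=get_state();q=s["orientation"];R=Ro.from_quat([q[1],q[2],q[3],q[0]]).as_matrix()
print("t",round(s["clock"],2),"tcp",s["tcp_pos"].round(4),"xaxis deg",np.degrees(np.arctan2(R[1,0],R[0,0])).round(2),"tilt",R[:,2].round(4),"F",s["wrist_force"].round(2),"M",s["ft_torque"].round(2),"gap",round(s["finger_gap"],4),"j",s["joint_pos"].round(2))
E
python3 -m crank '{"travel":[[0,0,0],[0,0,0],[0,0,0]],"turn":[-0.1,-0.2,-0.288]}' 40 40
python3 -m crank '{"travel":[[-1,-0.8,0],[-2,-1.6,0],[-2.5,-2,0],[-3.25,-2.6,0],[-4,-3.2,0]],"turn":[0,0,0,0,0]}'
python3 st.py
```

```text
clock: 0.55
tcp_pos: [0.1632, 0.5513, 0.1932]
orientation: [-0.0, -0.003, 1.0, -0.0]
wrist_force: [0.1, -0.1, -0.5]
finger_gap: 0.0515
clock: 0.97
tcp_pos: [0.3245, 0.422, 0.1934]
orientation: [0.0, -0.0, 1.0, 0.0]
wrist_force: [1.0, 0.2, -0.0]
finger_gap: 0.0395
t 0.97 tcp [0.3245 0.422  0.1934] xaxis deg -179.97 tilt [ 4.e-04  2.e-04 -1.e+00] F [ 1.    0.19 -0.04] M [-0.03 -0.    0.03] gap 0.0395 j [ 0.76  0.23 -0.07  1.28 -0.    0.76]
```

```bash

python3 -m crank '{"travel":[[-0.75,-0.6,0],[-1.5,-1.2,0],[-2.25,-1.8,0],[-3,-2.4,0],[-3.5,-2.8,0]],"turn":[0,0,0,0,0]}' >/dev/null
python3 -m crank '{"travel":[[-0.75,-0.6,0],[-1.5,-1.2,0],[-2.2,-1.8,0],[-2.41,-1.96,0.5],[-2.41,-1.96,1.2]],"turn":[0,0,0,0,0]}' >/dev/null
python3 -m crank '{"travel":[[0,0,0.9],[0,0,1.6],[0,0,1.6]],"turn":[0,0,0]}' >/dev/null
python3 st.py; python3 - <<'E'
from h import *
t=read_camera("top");s=read_camera("side")
f=lambda i,x,y,w,h:cv2.resize(i["image"][y:y+h,x:x+w,::-1],(390,390),interpolation=cv2.INTER_CUBIC)
cv2.imwrite("pics/g1.png",np.hstack([f(t,105,165,90,90),f(s,170,110,90,90)]))
E
```

```text
t 2.05 tcp [0.5552 0.2315 0.0748] xaxis deg 179.97 tilt [-0.0107 -0.0028 -0.9999] F [-1.37 -0.1  -1.87] M [-0.01  0.06 -0.01] gap 0.0401 j [ 0.26  0.43 -0.08  1.07  0.    0.26]
```

View pics/g1.png

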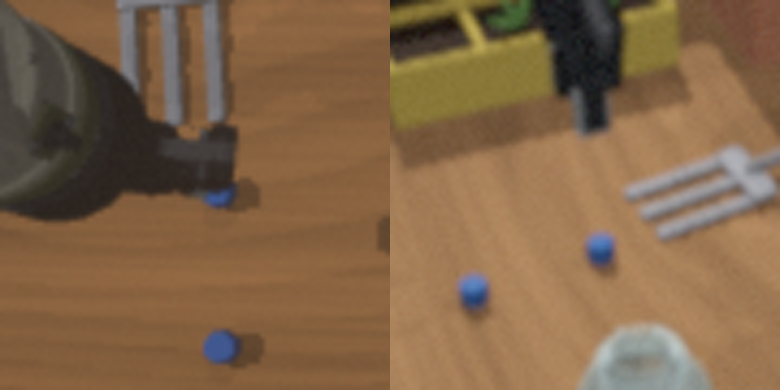

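The gripper is above tablet0, and the fork tines are clear of it. Settling, then comparing fingertip and tablet in the side view.

```bash

python3 -m crank '{"travel":[[0,0,0],[0,0,0],[0,0,0],[0,0,0]],"turn":[0,0,0,0]}' >/dev/null
python3 st.py; python3 - <<'E'
from h import *
s=read_camera("side");p=get_state()["tcp_pos"]
print(proj(s,[p,p+[0,.02,0],p-[0,.02,0]]))
E
```

```text
t 2.48 tcp [0.5608 0.2335 0.0831] xaxis deg -179.97 tilt [ 3.e-03  9.e-04 -1.e+00] F [-0.56  0.37  0.2 ] M [-0.03 -0.04  0.03] gap 0.0401 j [ 0.26  0.42 -0.07  1.08  0.    0.26]
[[216.16567102 145.34080258]
 [213.93022527 141.45550555]
 [218.45234758 149.31518613]]
```

```bash

python3 -m crank '{"travel":[[0,-0.05,0.6],[0,-0.05,1.2],[0,-0.05,1.7],[0,-0.05,1.98],[0,-0.05,1.98]],"turn":[0,0,0,0,0]}' >/dev/null
python3 -m crank '{"travel":[[0,0,0],[0,0,0],[0,0,0],[0,0,0]],"turn":[0,0,0,0]}' >/dev/null
python3 st.py
python3 -m crank '{"travel":[[0,0,0],[0,0,0],[0,0,0],[0,0,0],[0,0,0]],"turn":[0,0,0,0,0]}' 5 30 >/dev/null
python3 st.py
python3 -m crank '{"travel":[[0,0,-0.5],[0,0,-1.5],[0,0,-2.5],[0,0,-3.5],[0,0,-3.5]],"turn":[0,0,0,0,0]}'>/dev/null
python3 st.py
```

```text
t 3.28 tcp [0.5609 0.2314 0.0036] xaxis deg -179.98 tilt [ 2.5e-03  7.0e-04 -1.0e+00] F [-0.07  0.18  0.36] M [-0.    0.01 -0.02] gap 0.0401 j [ 0.26  0.49 -0.18  0.9   0.    0.26]
t 3.7 tcp [0.5597 0.2311 0.0022] xaxis deg -179.99 tilt [ 1.e-04  1.e-04 -1.e+00] F [ 0.14 -0.24 -0.25] M [ 0.02  0.03 -0.  ] gap 0.005 j [ 0.26  0.49 -0.18  0.9   0.    0.26]
t 4.12 tcp [0.5644 0.2324 0.1512] xaxis deg -179.98 tilt [ 0.0132  0.0036 -0.9999] F [1.25 1.47 1.57] M [ 0.06 -0.05  0.02] gap 0.0049 j [0.26 0.38 0.04 1.22 0.   0.26]
```

The grip closed on nothing (gap 5 mm). I need to look.

```bash
python3 - <<'E'
from h import *
t=read_camera("top");s=read_camera("side")
for n,c in(("top",t),("side",s)):
    for p,a in blobs(c,(100,90,30),(135,255,255),5): print(n,p,a,fitcyl(c,np.array(p),.0095,0,.014).round(4))
f=lambda i,x,y,w,h:cv2.resize(i["image"][y:y+h,x:x+w,::-1],(390,390),interpolation=cv2.INTER_CUBIC)
cv2.imwrite("pics/g2.png",np.hstack([f(t,105,165,90,90),f(s,170,110,90,90)]))
E
```

```text
top [154.7, 208.6] 36 [0.5603 0.2328]
top [155.1, 244.6] 36 [0.4699 0.225 ]
side [102.4, 60.8] 491 [0.3431 1.0688]
side [218.2, 167.0] 23 [0.5598 0.2311]
side [189.0, 176.7] 26 [0.4699 0.2224]
side [293.5, 297.8] 132 [ 0.5672 -0.2532]
```

View pics/g2.png

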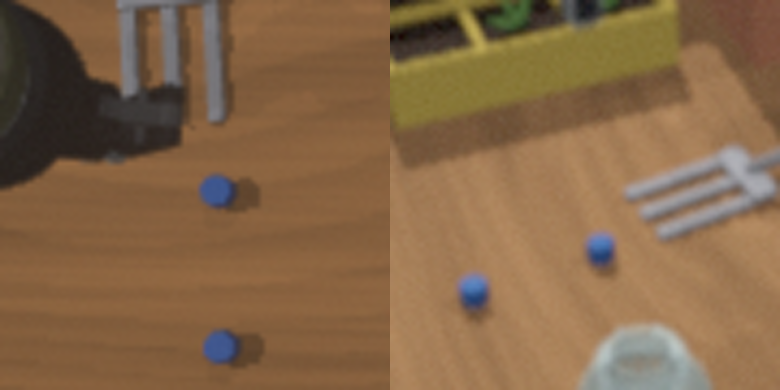

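The tablet hasn't moved, so the fingers must have closed above it or beside it. I'll check the true fingertip position against the reported TCP.

```bash

python3 -m crank '{"travel":[[0,0,0.5],[0,0,1],[0,0,1.75],[0,0,1.75],[0,0,1.75]],"turn":[0,0,0,0,0]}'>/dev/null
python3 -m crank '{"travel":[[0,0,0],[0,0,0],[0,0,0],[0,0,0]],"turn":[0,0,0,0]}' >/dev/null
python3 st.py; python3 - <<'E'
from h import *
t=read_camera("top");s=read_camera("side");p=get_state()["tcp_pos"]
out=[]
for c,(x,y,w,h) in((t,(125,180,60,60)),(s,(190,120,60,60))):
    im=cv2.resize(c["image"][y:y+h,x:x+w,::-1],(390,390),interpolation=cv2.INTER_CUBIC)
    for z in(0,.02,.04):
        u=(proj(c,[p+[0,0,z]])[0]-[x,y]+.5)*6.5; cv2.circle(im,(int(u[0]),int(u[1])),3,[(0,0,255),(0,255,255),(0,255,0)][int(z*50)],-1)
    out.append(im)
cv2.imwrite("pics/g3.png",np.hstack(out))
E
```

```text
t 4.97 tcp [0.5607 0.2314 0.0735] xaxis deg -179.99 tilt [ 2.4e-03  7.0e-04 -1.0e+00] F [-0.28 -1.05 -0.12] M [ 0.03  0.02 -0.02] gap 0.005 j [ 0.26  0.43 -0.08  1.06  0.    0.26]
```

View pics/g3.png

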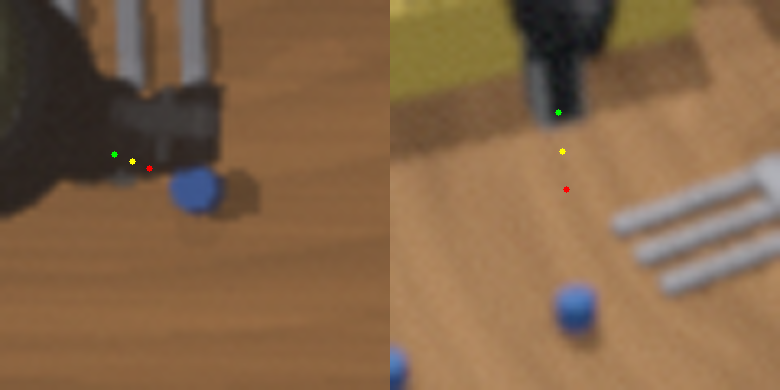

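The fingertip appears about 34 mm above the reported TCP (side crop: tip at row ≈125, red TCP mark at row ≈189). I'll see what the module says and touch the table gently to settle it.

```bash

python3 -c "
import workcell;print([ (n,getattr(workcell,n)) for n in dir(workcell) if n[0]!='_'])"
python3 -m crank '{"travel":[[0,-0.5,0.5],[0,-1,1],[0,-1,1.7],[0,-1,1.7],[0,-1,1.7]],"turn":[0,0,0,0,0]}'>/dev/null
python3 st.py
python3 -m crank '{"travel":[[0,0,0.12],[0,0,0.2],[0,0,0.2]],"turn":[0,0,0]}'>/dev/null
python3 st.py
```

```text
[('MotionError', <class 'workcell.MotionError'>), ('get_state', <function make.<locals>.<lambda> at 0x7fc12dbf0680>), ('grip_point_offset', 0.0187), ('hand_in', <function connect.<locals>.done at 0x7fc12db637e0>), ('read_camera', <function make.<locals>.drawn_camera at 0x7fc12dbf0180>)]
t 5.48 tcp [0.5582 0.1907 0.0033] xaxis deg 179.99 tilt [-3.3e-03 -4.0e-04 -1.0e+00] F [ 0.02 -0.26 -0.44] M [ 0.02  0.04 -0.05] gap 0.0051 j [ 0.19  0.47 -0.22  0.89  0.    0.19]
t 5.73 tcp [ 0.5604  0.1917 -0.0031] xaxis deg -179.95 tilt [ 1.6e-03  4.0e-04 -1.0e+00] F [ 0.29 -0.5   0.03] M [0.04 0.   0.  ] gap 0.0049 j [ 0.19  0.47 -0.22  0.87  0.    0.19]
```

No contact at z=-3 mm, so the reported TCP z really is off. I'll keep stepping down and watch the force.

```bash

python3 -m crank '{"travel":[[0,0,0.15],[0,0,0.3],[0,0,0.3]],"turn":[0,0,0]}'|grep -E "tcp|force"
python3 -m crank '{"travel":[[0,0,0.1],[0,0,0.2],[0,0,0.2]],"turn":[0,0,0]}'|grep -E "tcp|force"
python3 -m crank '{"travel":[[0,0,0.05],[0,0,0.1],[0,0,0.1]],"turn":[0,0,0]}'|grep -E "tcp|force"
python3 - <<'E'
from h import *
t=read_camera("top");s=read_camera("side");p=get_state()["tcp_pos"]
out=[]
for c,(x,y,w,h) in((t,(135,180,60,60)),(s,(190,140,60,60))):
    im=cv2.resize(c["image"][y:y+h,x:x+w,::-1],(390,390),interpolation=cv2.INTER_CUBIC)
    for z in(0,.02,.04):
        u=(proj(c,[p+[0,0,z]])[0]-[x,y]+.5)*6.5; cv2.circle(im,(int(u[0]),int(u[1])),3,[(0,0,255),(0,255,255),(0,255,0)][int(z*50)],-1)
    out.append(im)
cv2.imwrite("pics/g4.png",np.hstack(out))
E
```

```text
tcp_pos: [0.5589, 0.1911, -0.017]
wrist_force: [0.1, -0.5, -0.2]
tcp_pos: [0.5591, 0.1909, -0.0248]
wrist_force: [-0.6, -0.3, -0.6]
tcp_pos: [0.5595, 0.191, -0.0283]
wrist_force: [0.2, 0.5, 0.7]
```

View pics/g4.png

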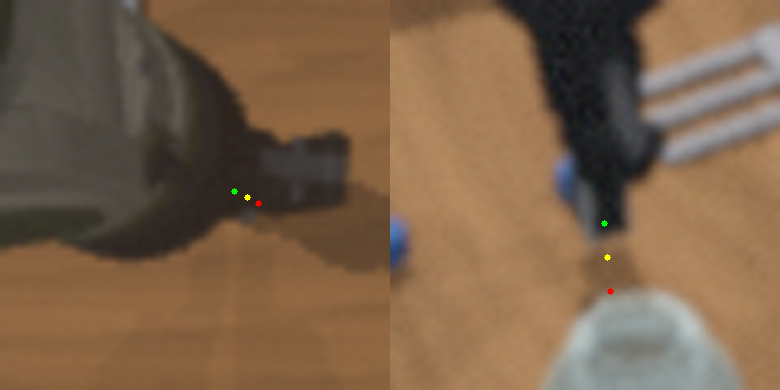

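The tip is now about 6 mm above the table (side crop, tip at (600,238)), so true z ≈ reported + 34 mm, with the lateral position consistent. I'll touch the table for an exact value.

```bash

for k in 1; do :; done
python3 -m crank '{"travel":[[0,0,0.03],[0,0,0.06],[0,0,0.06]],"turn":[0,0,0]}'|grep -E "tcp|force"
python3 -m crank '{"travel":[[0,0,0.03],[0,0,0.05],[0,0,0.05]],"turn":[0,0,0]}'|grep -E "tcp|force"
python3 -m crank '{"travel":[[0,0,0.03],[0,0,0.05],[0,0,0.05]],"turn":[0,0,0]}'|grep -E "tcp|force"
```

```text
tcp_pos: [0.5596, 0.1911, -0.0305]
wrist_force: [-0.4, 0.3, -0.4]
tcp_pos: [0.5596, 0.1911, -0.0325]
wrist_force: [-0.4, -0.5, -0.1]
tcp_pos: [0.5596, 0.1911, -0.0345]
wrist_force: [1.7, -0.6, 0.7]
```

```bash

python3 -m crank '{"travel":[[0,0,0.02],[0,0,0.04],[0,0,0.04]],"turn":[0,0,0]}'|grep -E "tcp|force"
python3 -m crank '{"travel":[[0,0,0.02],[0,0,0.04],[0,0,0.04]],"turn":[0,0,0]}'|grep -E "tcp|force"
```

```text
tcp_pos: [0.5596, 0.1911, -0.0361]
wrist_force: [0.7, 0.1, -1.2]
tcp_pos: [0.5596, 0.1911, -0.0377]
wrist_force: [-0.4, -0.5, -0.1]
```

```bash

python3 -m crank '{"travel":[[0,0,0.02],[0,0,0.04],[0,0,0.04]],"turn":[0,0,0]}'|grep -E "tcp|force"
python3 -m crank '{"travel":[[0,0,0.02],[0,0,0.04],[0,0,0.04]],"turn":[0,0,0]}'|grep -E "tcp|force"
python3 - <<'E'
from h import *
s=read_camera("side");p=get_state()["tcp_pos"]
out=[]
for c,(x,y,w,h) in((s,(200,150,50,50)),):
    im=cv2.resize(c["image"][y:y+h,x:x+w,::-1],(500,500),interpolation=cv2.INTER_CUBIC)
    for z in(0,.02,.04):
        u=(proj(c,[p+[0,0,z]])[0]-[x,y]+.5)*10; cv2.circle(im,(int(u[0]),int(u[1])),3,[(0,0,255),(0,255,255),(0,255,0)][int(z*50)],-1)
    out.append(im)
cv2.imwrite("pics/g5.png",np.hstack(out))
E
```

```text
tcp_pos: [0.5597, 0.1911, -0.0378]
wrist_force: [-4.0, -1.2, 9.2]
tcp_pos: [0.5597, 0.1911, -0.0378]
wrist_force: [-7.9, -1.9, 21.3]
```

View pics/g5.png

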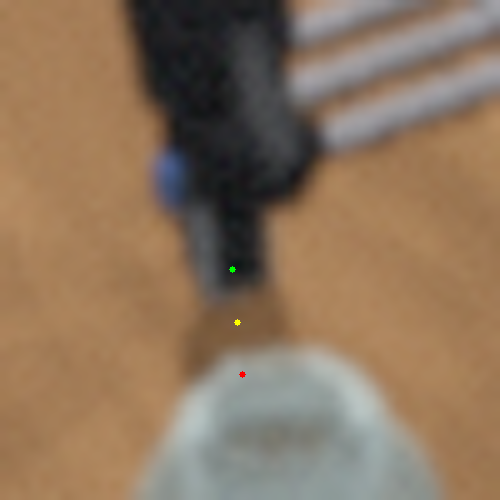

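The table is at reported z = -0.0378, so true z = reported + 37.8 mm. Going back to tablet0 with this correction.

```bash

python3 -m crank '{"travel":[[0,0,-0.5],[0,0,-1],[0,0,-1.5],[0,0.6,-1.5],[0,1.01,-1.5]],"turn":[0,0,0,0,0]}' 40 30 >/dev/null
python3 -m crank '{"travel":[[0,0,0],[0,0,0],[0,0,0.5],[0,0,1],[0,0,1.25]],"turn":[0,0,0,0,0]}' |grep -E "tcp|force|gap"
python3 -m crank '{"travel":[[0,0,0.06],[0,0,0.12],[0,0,0.12]],"turn":[0,0,0]}' |grep -E "tcp|force|gap"
python3 -m crank '{"travel":[[0,0,0],[0,0,0],[0,0,0],[0,0,0],[0,0,0]],"turn":[0,0,0,0,0]}' 5 30 |grep -E "tcp|force|gap"
python3 -m crank '{"travel":[[0,0,-1],[0,0,-2],[0,0,-3],[0,0,-3.6],[0,0,-3.6]],"turn":[0,0,0,0,0]}' |grep -E "tcp|force|gap"
```

```text
tcp_pos: [0.5581, 0.2302, -0.033]
wrist_force: [-0.7, -0.4, 0.2]
finger_gap: 0.0402
tcp_pos: [0.5598, 0.2311, -0.0355]
wrist_force: [-0.7, 0.3, -0.4]
finger_gap: 0.0398
tcp_pos: [0.5607, 0.2316, -0.0344]
wrist_force: [-0.3, -0.7, 5.5]
finger_gap: 0.0167
tcp_pos: [0.5636, 0.2327, 0.1153]
wrist_force: [1.3, 0.4, -0.2]
finger_gap: 0.0166
```

Tablet0 is held (gap 16.7 mm). On to the jar mouth.

```bash

python3 -m crank '{"travel":[[0.2,-1,0],[0.4,-2,0],[0.6,-3,0],[0.8,-3.8,0],[0.9,-4.6,0]],"turn":[0,0,0,0,0]}' >/dev/null
python3 -m crank '{"travel":[[0.08,-0.7,0],[0.08,-0.7,0],[0.08,-0.7,0],[0.08,-0.7,0]],"turn":[0,0,0,0]}' >/dev/null
python3 st.py; python3 - <<'E'
from h import *
t=read_camera("top");s=read_camera("side");p=get_state()["tcp_pos"]+[0,0,.0378]
print(proj(s,[p]),proj(t,[p]))
f=lambda i,x,y,w,h:cv2.resize(i["image"][y:y+h,x:x+w,::-1],(390,390),interpolation=cv2.INTER_CUBIC)
cv2.imwrite("pics/g6.png",np.hstack([f(t,200,175,78,78),f(s,190,140,78,78)]))
E
```

```text
t 11.05 tcp [0.5202 0.0197 0.108 ] xaxis deg 179.98 tilt [-8.e-04  7.e-04 -1.e+00] F [ 0.7   0.15 -0.37] M [0.07 0.03 0.01] gap 0.0166 j [-0.12  0.25 -0.25  1.07  0.   -0.12]
[[226.51100811 177.5376599 ]] [[233.27665926 222.01193459]]
```

View pics/g6.png

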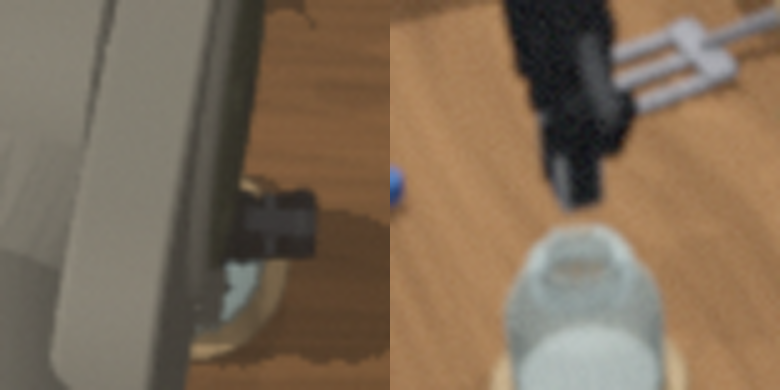

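Side view: the tip at px (227,181) is centred over the mouth at (227.6,192.4). Lower and release.

```bash

python3 -m crank '{"travel":[[0,0,0.3],[0,0,0.6],[0,0,0.85],[0,0,0.85],[0,0,0.85]],"turn":[0,0,0,0,0]}' |grep -E "tcp|force"
python3 -m crank '{"travel":[[0,0,0],[0,0,0],[0,0,0],[0,0,0]],"turn":[0,0,0,0]}' 34 30|grep -E "tcp|force|gap"
python3 -m crank '{"travel":[[0,0,-0.5],[0,0,-1],[0,1,-1],[0.3,2,-1],[0.6,3,-1]],"turn":[0,0,0,0,0]}' 40|grep -E "tcp|force|gap"
python3 -m crank '{"travel":[[0.2,0.6,0],[0.4,1.2,0],[0.7,2.09,0],[0.7,2.09,0],[0.7,2.09,0]],"turn":[0,0,0,0,0]}'|grep -E "tcp|force|gap"
python3 - <<'E'
from h import *
s=read_camera("side")
for p,a in blobs(s,(100,90,30),(135,255,255),5): print(p,a,fitcyl(s,np.array(p),.0095,0,.014).round(4))
cv2.imwrite("pics/g7.png",cv2.resize(s["image"][150:250,170:300,::-1],(780,600),interpolation=cv2.INTER_CUBIC))
E
```

```text
tcp_pos: [0.5199, 0.0203, 0.0738]
wrist_force: [-1.2, -0.2, -0.2]
tcp_pos: [0.521, 0.0194, 0.0751]
wrist_force: [0.7, -0.7, -0.5]
finger_gap: 0.0341
tcp_pos: [0.4975, 0.1399, 0.1154]
wrist_force: [0.1, 1.1, -0.6]
finger_gap: 0.0399
tcp_pos: [0.468, 0.2245, 0.1148]
wrist_force: [0.5, -0.6, 0.6]
finger_gap: 0.0399
[102.3, 60.8] 497 [0.3427 1.0689]
[189.0, 176.8] 27 [0.4698 0.2219]
[293.4, 298.0] 129 [ 0.5668 -0.2536]
```

View pics/g7.png

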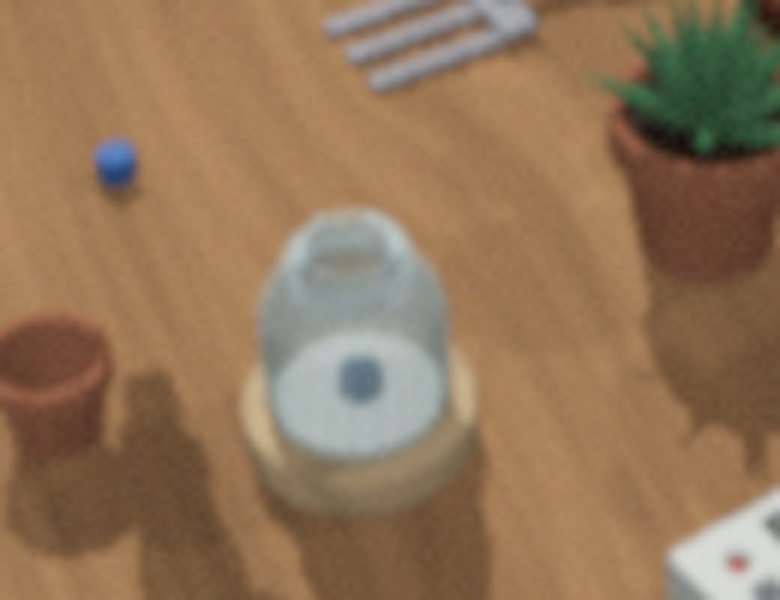

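Tablet0 is in the jar (visible at (360,380) through the glass). Ten pictures viewed so far. Next is tablet1.

```bash

python3 -m crank '{"travel":[[-0.05,-0.02,1],[-0.05,-0.02,2],[-0.05,-0.02,3],[-0.05,-0.02,3.5],[-0.05,-0.02,3.5]],"turn":[0,0,0,0,0]}' |grep -E "tcp|force"
python3 -m crank '{"travel":[[0,0,0.12],[0,0,0.25],[0,0,0.25]],"turn":[0,0,0]}' |grep -E "tcp|force|gap"
python3 -m crank '{"travel":[[0,0,0],[0,0,0],[0,0,0],[0,0,0],[0,0,0]],"turn":[0,0,0,0,0]}' 5 30 |grep -E "tcp|force|gap"
python3 -m crank '{"travel":[[0,0,-1],[0,0,-2],[0,0,-3],[0,0,-3.7],[0,0,-3.7]],"turn":[0,0,0,0,0]}' |grep -E "tcp|force|gap"
```

```text
tcp_pos: [0.4668, 0.2192, -0.0301]
wrist_force: [0.0, 0.1, 0.8]
tcp_pos: [0.4721, 0.2219, -0.0346]
wrist_force: [0.3, -0.4, 0.1]
finger_gap: 0.0392
tcp_pos: [0.4719, 0.2224, -0.034]
wrist_force: [-0.4, -0.7, 7.4]
finger_gap: 0.0165
tcp_pos: [0.4748, 0.2236, 0.1196]
wrist_force: [1.1, 0.0, -0.4]
finger_gap: 0.0165
```

```bash

python3 -m crank '{"travel":[[-0.2,-1,0],[-0.5,-2,0],[-0.8,-3,0],[-1,-4,0],[-1.15,-4.6,0]],"turn":[0,0,0,0,0]}' >/dev/null
python3 -m crank '{"travel":[[-0.1,-0.47,0],[-0.1,-0.47,0],[-0.1,-0.47,0.3],[-0.1,-0.47,0.6],[-0.1,-0.47,0.6]],"turn":[0,0,0,0,0]}'|grep -E "tcp|force"
python3 -m crank '{"travel":[[0,0,0.15],[0,0,0.35],[0,0,0.35],[0,0,0.35]],"turn":[0,0,0,0]}'|grep -E "tcp|force|gap"
python3 -m crank '{"travel":[[0,0,0],[0,0,0],[0,0,0],[0,0,0]],"turn":[0,0,0,0]}' 34 30|grep -E "tcp|force|gap"
python3 -m crank '{"travel":[[0,0,-0.5],[0,0,-1],[0.2,-1,-1],[0.4,-2,-1],[0.7,-3,-1]],"turn":[0,0,0,0,0]}' 80|grep -E "tcp|force|gap"
python3 st.py
```

```text
tcp_pos: [0.5186, 0.0201, 0.0863]
wrist_force: [-0.4, -0.4, -0.4]
tcp_pos: [0.5202, 0.0197, 0.0742]
wrist_force: [0.1, -0.3, -0.2]
finger_gap: 0.0162
tcp_pos: [0.5209, 0.0193, 0.0749]
wrist_force: [0.7, 0.5, 0.7]
finger_gap: 0.034
tcp_pos: [0.4936, -0.1016, 0.1154]
wrist_force: [0.4, -0.3, -0.1]
finger_gap: 0.0802
t 16.2 tcp [ 0.4936 -0.1016  0.1154] xaxis deg -179.83 tilt [ 2.5e-03 -9.0e-04 -1.0e+00] F [ 0.35 -0.33 -0.14] M [-0.05 -0.04 -0.02] gap 0.0802 j [-0.36  0.21 -0.28  1.07  0.   -0.37]
```

```bash

python3 -m crank '{"travel":[[0,1,0],[0,2,0],[0,3,0],[0,4,0],[0,5,0]],"turn":[0,0,0,0,0]}'>/dev/null
python3 -m crank '{"travel":[[0,1,0],[0,2,0],[0,2,0]],"turn":[0,0,0]}'|grep tcp
python3 - <<'E'
from h import *
t=read_camera("top");s=read_camera("side")
for n,c,b in(("top",t,(285,225,56,60)),("side",s,(200,250,60,60))):
    m=mask(c,(48,70,60),(85,255,255),b); m=cv2.morphologyEx(m,cv2.MORPH_CLOSE,np.ones((5,5)))
    k,l,st,ce=cv2.connectedComponentsWithStats(m); i=1+st[1:,4].argmax(); m=(l==i).astype(np.uint8)*255; m=cv2.morphologyEx(m,cv2.MORPH_CLOSE,np.ones((7,7)))
    uv=cent(m); xy=fitcyl(c,uv,.0307,0,.0216); print(n,"lid",uv.round(1),st[i],xy.round(4))
    # bars: brightness above green via weighted white-ness
    im=c["image"].astype(float); w=np.clip(im[:,:,0]-np.median(im[:,:,0][m>0])-40,0,None)*(cv2.erode(m,np.ones((3,3)))>0)
    k,l,st,ce=cv2.connectedComponentsWithStats((w>0).astype(np.uint8))
    for j in range(1,k):
        M=cv2.moments(w*(l==j)); q=np.array([M["m10"],M["m01"]])/M["m00"]; P=at_z(c,[q],.0216)[0][:2]; d=P-xy
        print("  bar",st[j,4],q.round(1),"ang",np.degrees(np.arctan2(d[1],d[0])).round(1),"r",np.hypot(*d).round(4))
cv2.imwrite("pics/all2.png",np.vstack([cv2.resize(np.hstack([t["image"][130:280,130:330,::-1],s["image"][130:280,170:370,::-1]]),(800,300),interpolation=cv2.INTER_CUBIC),cv2.resize(t["image"][230:284,270:342,::-1],(400,300),interpolation=cv2.INTER_CUBIC).repeat(1,0) if 0 else np.hstack([cv2.resize(t["image"][230:284,270:342,::-1],(400,300),interpolation=cv2.INTER_CUBIC),cv2.resize(s["image"][255:309,192:264,::-1],(400,300),interpolation=cv2.INTER_CUBIC)])]))
E
```

```text
tcp_pos: [0.4923, 0.1855, 0.1149]
top lid [311.3 256.3] [300 244  24  25 445] [ 0.4511 -0.1649]
  bar 1 [318. 251.] ang -49.6 r 0.0203
  bar 2 [302.5 253. ] ang 71.9 r 0.0237
  bar 4 [313.6 265.5] ang -167.7 r 0.0225
side lid [228.4 283.6] [215 271  27  27 573] [ 0.4506 -0.1664]
  bar 3 [227.8 272. ] ang 72.6 r 0.0227
  bar 9 [237.8 283.7] ang -44.7 r 0.023
  bar 8 [219.  285.2] ang -169.6 r 0.0227
```

View pics/all2.png

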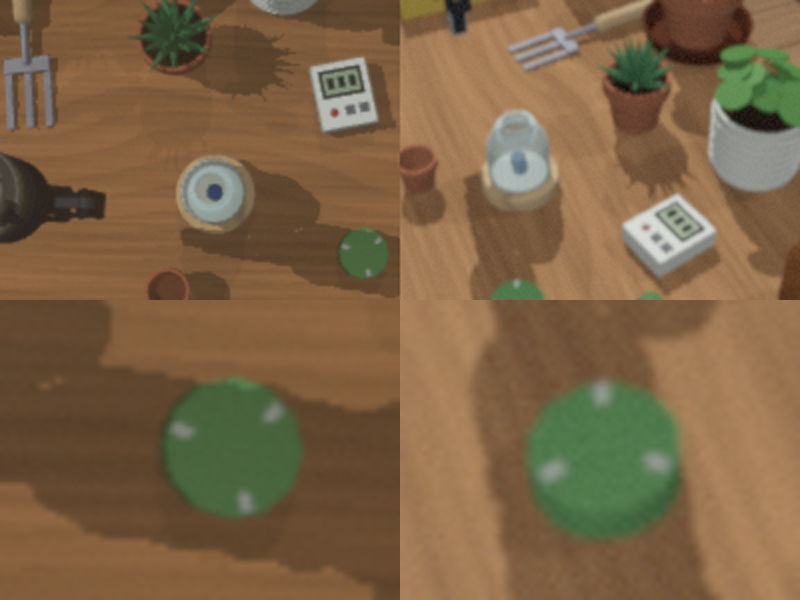

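Both tablets are in the jar and no others are lying about; the lid sits at (.451,-.1655) with bars at about 72° mod 120. I'll fetch it along a flat pair, with the tool turned 12°.

```bash

python3 -m crank '{"travel":[[0,-1,0],[0,-2,0],[0,-3,0],[0,-4,0],[0.2,-5,0]],"turn":[0,0,0,0,0]}' 82>/dev/null
python3 -m crank '{"travel":[[0.2,-1,0],[0.4,-2,0],[0.8,-3,0],[0.83,-3.79,0],[0.83,-3.79,0]],"turn":[0,0,0,-0.1,-0.209]}'|grep tcp
python3 -m crank '{"travel":[[0,0,0],[0,0,0],[0,0,0]],"turn":[0,0,0]}'>/dev/null
python3 st.py
```

```text
clock: 17.38
tcp_pos: [0.4852, -0.0241, 0.1148]
orientation: [0.001, 0.001, 1.0, -0.0]
wrist_force: [2.0, -0.8, -0.3]
finger_gap: 0.0798
tcp_pos: [0.4503, -0.1795, 0.1149]
t 18.05 tcp [ 0.4508 -0.1722  0.1144] xaxis deg -168.2 tilt [-5.e-04  4.e-04 -1.e+00] F [-0.33 -1.1  -0.76] M [-0.04 -0.02  0.05] gap 0.0798 j [-0.53  0.18 -0.33  1.06  0.   -0.74]
```

```bash

python3 -m crank '{"travel":[[-0.03,0.16,1],[-0.03,0.16,2],[-0.03,0.16,3],[-0.03,0.16,3],[-0.03,0.16,3]],"turn":[0,0,0,0,0]}'>/dev/null
python3 st.py
python3 -m crank '{"travel":[[0,0,0.3],[0,0,0.6],[0,0,0.75],[0,0,0.75]],"turn":[0,0,0,0]}'|grep -E "tcp|force|gap"
python3 -m crank '{"travel":[[0,0,0.06],[0,0,0.11],[0,0,0.11]],"turn":[0,0,0]}'|grep -E "tcp|force|gap"
```

```text
t 18.47 tcp [ 0.4491 -0.1635 -0.0068] xaxis deg -167.98 tilt [-0.0051  0.003  -1.    ] F [0.19 0.27 0.55] M [-0.09 -0.03 -0.02] gap 0.0799 j [-0.52  0.29 -0.51  0.77  0.   -0.73]
tcp_pos: [0.4522, -0.1659, -0.0343]
wrist_force: [-1.4, 0.3, -0.5]
finger_gap: 0.0798
tcp_pos: [0.4519, -0.166, -0.0392]
wrist_force: [-0.4, 0.3, -0.1]
finger_gap: 0.0802
```

```bash

python3 -m crank '{"travel":[[0,0,0],[0,0,0],[0,0,0],[0,0,0],[0,0,0]],"turn":[0,0,0,0,0]}' 50 50 |grep -E "tcp|force|gap"
python3 st.py
```

```text
tcp_pos: [0.4517, -0.1659, -0.0392]
wrist_force: [-1.3, 0.3, 5.2]
finger_gap: 0.0593
t 19.47 tcp [ 0.4517 -0.1659 -0.0392] xaxis deg -168.02 tilt [ 8.e-04 -3.e-04 -1.e+00] F [-1.3   0.32  5.22] M [ 0.13  0.24 -0.04] gap 0.0593 j [-0.52  0.34 -0.55  0.68  0.   -0.73]
```

The lid is gripped (gap 59.3 mm); lid origin z = reported + 39.2 mm. Lifting it while I refine the jar centre from the extents seen in both views.

```bash

python3 -m crank '{"travel":[[0,0,-1],[0,0,-2],[0,0,-3],[0,0,-4],[0,0,-4]],"turn":[0,0,0,0,0]}' |grep -E "tcp|force|gap"
python3 - <<'E'
from h import *
s=read_camera("side");t=read_camera("top")
# measured pixel extents
def ext(c,P): q=proj(c,P); return np.r_[q.min(0),q.max(0)]
foot=lambda p:cyl(p[0],p[1],.05,0,.022)
ts=np.array([170+240/6-.5,0,170+478/6-.5,150+517/6-.5])
f=lambda p:(ext(s,foot(p))-ts)[[0,2,3]]
r=least_squares(f,[.52,.02],x_scale=.01,diff_step=1e-3);print("side foot",r.x,f(r.x))
b=lambda p:(ext(s,cyl(p[0],p[1],.038,.03,.07))-[170+258/6-.5,0,170+450/6-.5,0])[[0,2]]
print("body cols at (.5200,.0195)",b([.52,.0195]))
tt=np.array([130+177/2-.25,130+155/2-.25,130+254/2-.25,130+232/2-.25])
g=lambda p:ext(t,foot(p))-tt
r=least_squares(g,[.52,.02],x_scale=.01,diff_step=1e-3);print("top foot",r.x,g(r.x))
E
```

```text
tcp_pos: [0.4557, -0.1682, 0.1281]
wrist_force: [1.7, -1.1, -0.2]
finger_gap: 0.0588
side foot [0.51978043 0.02059051] [-0.14504419  0.14720742 -0.01300123]
body cols at (.5200,.0195) [ 0.2758914  -0.03539711]
top foot [0.51982066 0.01951401] [-0.8911407  -1.00922343  0.91073514  0.97734167]
```

Jar centre: (.5198,.0200). Carrying the lid over it.

```bash

python3 -m crank '{"travel":[[-0.5,0.8,0],[-1,1.6,0],[-1.5,2.4,0],[-2,3.2,0],[-2.4,3.8,0]],"turn":[0,0,0,0,0]}' >/dev/null
python3 -m crank '{"travel":[[-0.23,0.39,0],[-0.23,0.39,0.3],[-0.23,0.39,0.6],[-0.23,0.39,0.6],[-0.23,0.39,0.6]],"turn":[0,0,0,0,0]}' >/dev/null
python3 -m crank '{"travel":[[0,0,0],[0,0,0],[0,0,0]],"turn":[0,0,0]}'|grep -E "tcp|force|gap"
python3 st.py
```

```text
tcp_pos: [0.5197, 0.0197, 0.0966]
wrist_force: [-0.6, -0.1, -0.9]
finger_gap: 0.0591
t 21.07 tcp [0.5197 0.0197 0.0966] xaxis deg -168.05 tilt [ 8.e-04 -0.e+00 -1.e+00] F [-0.57 -0.1  -0.91] M [ 0.02 -0.    0.04] gap 0.0591 j [-0.12  0.26 -0.27  1.04  0.   -0.33]
```

```bash

python3 -m crank '{"travel":[[0,0,0.3],[0,0,0.6],[0,0,0.7],[0,0,0.7]],"turn":[0,0,0,0]}'|grep -E "tcp|force|gap"
python3 -m crank '{"travel":[[0,0,0.03],[0,0,0.05],[0,0,0.05]],"turn":[0,0,0]}'|grep -E "tcp|force"
python3 -m crank '{"travel":[[0,0,0.03],[0,0,0.05],[0,0,0.05]],"turn":[0,0,0]}'|grep -E "tcp|force"
```

```text
tcp_pos: [0.5187, 0.0199, 0.0675]
wrist_force: [-0.1, -0.3, -0.2]
finger_gap: 0.0587
tcp_pos: [0.5199, 0.02, 0.0666]
wrist_force: [-0.0, 1.1, -0.8]
tcp_pos: [0.5194, 0.0201, 0.0641]
wrist_force: [-0.3, 0.2, -0.7]
```

```bash

python3 -m crank '{"travel":[[0,0,0.03],[0,0,0.03],[0,0,0.03]],"turn":[0,0,0]}'|grep -E "tcp|force"
python3 -m crank '{"travel":[[0,0,0.03],[0,0,0.03],[0,0,0.03]],"turn":[0,0,0]}'|grep -E "tcp|force"
python3 -m crank '{"travel":[[0,0,0.03],[0,0,0.03],[0,0,0.03]],"turn":[0,0,0]}'|grep -E "tcp|force"
python3 st.py
```

```text
tcp_pos: [0.5194, 0.0201, 0.0628]
wrist_force: [-0.1, 0.8, -0.1]
tcp_pos: [0.5193, 0.0201, 0.0616]
wrist_force: [0.1, 0.8, -1.2]
tcp_pos: [0.5193, 0.0201, 0.0604]
wrist_force: [0.1, 0.5, -0.6]
t 22.65 tcp [0.5193 0.0201 0.0604] xaxis deg -168.01 tilt [-2.e-04  1.e-04 -1.e+00] F [ 0.07  0.49 -0.64] M [-0.02 -0.02  0.02] gap 0.0587 j [-0.12  0.29 -0.33  0.95  0.   -0.33]
```

```bash

python3 -m crank '{"travel":[[0,0,0.03],[0,0,0.03],[0,0,0.03]],"turn":[0,0,0]}'|grep -E "tcp|force"
python3 -m crank '{"travel":[[0,0,0.03],[0,0,0.03],[0,0,0.03]],"turn":[0,0,0]}'|grep -E "tcp|force"
python3 st.py
```

```text
tcp_pos: [0.5194, 0.0201, 0.0592]
wrist_force: [-0.3, 0.2, -1.0]
tcp_pos: [0.5195, 0.0201, 0.0581]
wrist_force: [0.3, -0.3, 0.1]
t 23.15 tcp [0.5195 0.0201 0.0581] xaxis deg -168.02 tilt [ 1.e-04  1.e-04 -1.e+00] F [ 0.26 -0.28  0.1 ] M [-0.04 -0.03 -0.01] gap 0.0591 j [-0.12  0.29 -0.33  0.95  0.   -0.33]
```

```bash

python3 -m crank '{"travel":[[0,0,0.03],[0,0,0.03],[0,0,0.03]],"turn":[0,0,0]}'|grep -E "tcp|force"
python3 -m crank '{"travel":[[0,0,0.03],[0,0,0.03],[0,0,0.03]],"turn":[0,0,0]}'|grep -E "tcp|force"
python3 -m crank '{"travel":[[0,0,0],[0,0,0],[0,0,0]],"turn":[0,0,0]}'|grep -E "tcp|force"
python3 - <<'E'
from h import *
t=read_camera("top");s=read_camera("side");p=get_state()["tcp_pos"]+[0,0,.0378]
def F(c,x,y,w,h):
    im=cv2.resize(c["image"][y:y+h,x:x+w,::-1],(390,390),interpolation=cv2.INTER_CUBIC)
    u=(proj(c,[p])[0]-[x,y]+.5)*390/w; cv2.circle(im,(int(u[0]),int(u[1])),2,(0,0,255),-1); return im
cv2.imwrite("pics/lid1.png",np.hstack([F(t,200,175,78,78),F(s,195,165,65,65)]))
E
```

```text
tcp_pos: [0.5195, 0.0201, 0.0579]
wrist_force: [-2.1, 0.2, 7.3]
tcp_pos: [0.5196, 0.02, 0.0578]
wrist_force: [-5.7, 0.6, 14.4]
tcp_pos: [0.5196, 0.02, 0.0578]
wrist_force: [-6.1, 0.9, 15.9]
```

View pics/lid1.png

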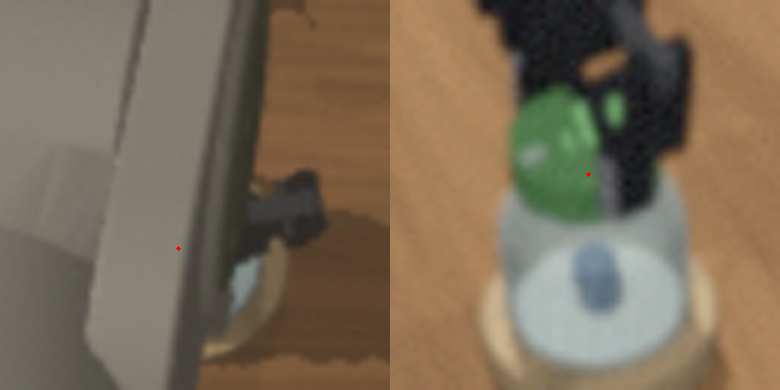

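The lid sits level on the jar and both tablets show inside (side crop, tablets at (597,275)). Turning back under light pressure, watching z and torque.

```bash

cat > b.sh <<'E'
python3 -c "
from workcell import *
s=get_state();print(round(s['clock'],2),'z %.4f'%s['tcp_pos'][2],'xy',s['tcp_pos'][:2].round(4),'F',s['wrist_force'].round(1),'M',s['ft_torque'].round(2),'gap %.4f'%s['finger_gap'],'j6 %.3f'%s['joint_pos'][5])"
E
python3 -m crank '{"travel":[[0,0,0],[0,0,0]],"turn":[-0.1,-0.1]}'>/dev/null;sh b.sh
python3 -m crank '{"travel":[[0,0,0],[0,0,0]],"turn":[-0.1,-0.1]}'>/dev/null;sh b.sh
python3 -m crank '{"travel":[[0,0,0],[0,0,0]],"turn":[-0.1,-0.1]}'>/dev/null;sh b.sh
```

```text
24.17 z 0.0582 xy [0.5208 0.0197] F [-2.8  0.2 13.4] M [-0.07  0.56  0.04] gap 0.0586 j6 -0.429
24.33 z 0.0585 xy [0.5213 0.0197] F [-2.2  0.2 15.4] M [-0.1   0.54  0.08] gap 0.0589 j6 -0.529
24.5 z 0.0587 xy [0.5207 0.019 ] F [-4.9 -2.4 19.2] M [-0.49  1.06 -0.44] gap 0.0588 j6 -0.628
```

z rises with the thread slope, so the lugs are riding. Continue back.

```bash

python3 -m crank '{"travel":[[0,0,0],[0,0,0]],"turn":[-0.1,-0.1]}'>/dev/null;sh b.sh
python3 -m crank '{"travel":[[0,0,0],[0,0,0]],"turn":[-0.1,-0.1]}'>/dev/null;sh b.sh
python3 -m crank '{"travel":[[0,0,0],[0,0,0]],"turn":[-0.1,-0.1]}'>/dev/null;sh b.sh
```

```text
24.67 z 0.0587 xy [0.5224 0.0202] F [-1.3  1.5 14.7] M [ 0.5   0.17 -1.11] gap 0.0588 j6 -0.726
24.83 z 0.0589 xy [0.5245 0.0222] F [ 6.1  8.3 10.5] M [ 1.98 -1.   -0.94] gap 0.0591 j6 -0.827
25.0 z 0.0589 xy [0.5263 0.0247] F [ 9.9 17.6  7.1] M [ 3.72 -1.86 -0.99] gap 0.0589 j6 -0.927
```

From about j6 = -0.7 torque and side force build up while z stays at lid ≈98 mm. That fits lugs already in the slot (96.5–98) and against the stop. I'll turn forward and see whether it goes down.

```bash

python3 -m crank '{"travel":[[0,0,0],[0,0,0],[0,0,0]],"turn":[0.12,0.24,0.3]}'>/dev/null;sh b.sh
python3 -m crank '{"travel":[[0,0,0],[0,0,0],[0,0,0]],"turn":[0.12,0.24,0.3]}'>/dev/null;sh b.sh
python3 -m crank '{"travel":[[0,0,0.025],[0,0,0.025]],"turn":[0.1,0.1]}'>/dev/null;sh b.sh
```

```text
25.25 z 0.0583 xy [0.5253 0.0222] F [9.5 7.8 3. ] M [ 1.52 -1.98  0.2 ] gap 0.0587 j6 -0.620
25.5 z 0.0580 xy [0.5262 0.0211] F [11.8  5.3 -0.9] M [ 0.86 -2.36  0.2 ] gap 0.0591 j6 -0.320
25.67 z 0.0571 xy [0.5263 0.02  ] F [9.7 0.4 1.9] M [ 0.21 -2.27  0.1 ] gap 0.0585 j6 -0.221
```

Side force remains after returning because the lid slipped a few mm in the grip. I'll release, let the arm relax and look at the lid.

```bash

python3 -m crank '{"travel":[[0,0,0],[0,0,0],[0,0,0],[0,0,0],[0,0,0]],"turn":[0,0,0,0,0]}' 75 50 >/dev/null;python3 st.py
python3 -m crank '{"travel":[[0,0,-1],[0,0,-1.5],[0,2,-1.5],[0,3,-1.5],[0,4,-1.5]],"turn":[0,0,0,0,0]}'>/dev/null
python3 -m crank '{"travel":[[0,0.5,0],[0,1,0],[0,1,0],[0,1,0]],"turn":[0,0,0,0]}' >/dev/null; python3 st.py
python3 - <<'E'
from h import *
t=read_camera("top");s=read_camera("side")
for n,c,b in(("top",t,(210,195,56,60)),("side",s,(205,170,50,50))):
    m=mask(c,(48,70,60),(85,255,255),b); m=cv2.morphologyEx(m,cv2.MORPH_CLOSE,np.ones((5,5)))
    k,l,st,ce=cv2.connectedComponentsWithStats(m); i=1+st[1:,4].argmax(); m=(l==i).astype(np.uint8)*255; m=cv2.morphologyEx(m,cv2.MORPH_CLOSE,np.ones((7,7)))
    uv=cent(m); xy=fitcyl(c,uv,.0307,.0972,.1188); print(n,"lid",uv.round(1),st[i],xy.round(4))
    im=c["image"].astype(float); w=np.clip(im[:,:,0]-np.median(im[:,:,0][m>0])-40,0,None)*(cv2.erode(m,np.ones((3,3)))>0)
    k,l,st,ce=cv2.connectedComponentsWithStats((w>0).astype(np.uint8))
    for j in range(1,k):
        M=cv2.moments(w*(l==j)); q=np.array([M["m10"],M["m01"]])/M["m00"]; P=at_z(c,[q],.1188)[0][:2]; d=P-xy
        print("  bar",st[j,4],q.round(1),"ang",np.degrees(np.arctan2(d[1],d[0])).round(1),"r",np.hypot(*d).round(4))
f=lambda i,x,y,w,h:cv2.resize(i["image"][y:y+h,x:x+w,::-1],(390,390),interpolation=cv2.INTER_CUBIC)
cv2.imwrite("pics/lid2.png",np.hstack([f(t,208,198,60,60),f(s,200,170,60,60)]))
E
```

```text
t 26.08 tcp [0.5187 0.0201 0.0543] xaxis deg -173.75 tilt [-1.3e-03  2.0e-04 -1.0e+00] F [ 0.27 -0.28 -0.05] M [ 0.04 -0.03 -0.02] gap 0.0748 j [-0.12  0.29 -0.34  0.94  0.   -0.23]
t 26.83 tcp [0.5008 0.1848 0.1144] xaxis deg -173.61 tilt [-7.e-04 -3.e-04 -1.e+00] F [ 0.55 -0.16 -0.16] M [ 0.01 -0.02 -0.03] gap 0.0751 j [ 0.2   0.27 -0.21  1.09 -0.    0.09]
top lid [234.5 224.1] [221 211  27  27 554] [0.5185 0.0202]
  bar 4 [227.2 217.8] ang 51.6 r 0.0209
  bar 8 [244.  220.3] ang -68.5 r 0.0228
side lid [226.8 191.1] [215 181  24  21 419] [0.5174 0.0165]
  bar 2 [229.3 183. ] ang 48.2 r 0.0174
  bar 15 [233.  191.9] ang -66.3 r 0.022
```

View pics/lid2.png

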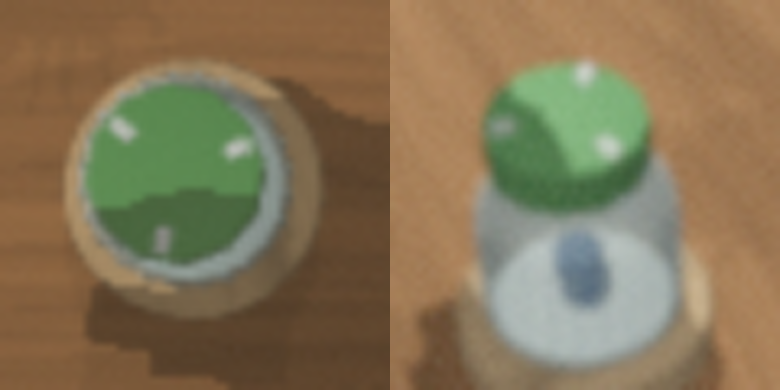

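The lid is level on the jar with both tablets inside. Its bars are now at ≈51.5°, so it slipped 15° in the grip when blocked by the stop; that agrees with the lugs already being in the slot. I'll regrip on the flats (tool y at 111.5°) and turn forward.

```bash

python3 -m crank '{"travel":[[0,-1,0],[0,-2,0],[0,-3,0],[0,-4,0],[0,-4.15,0]],"turn":[0,0,-0.09,-0.18,-0.265]}' 80 >/dev/null
python3 -m crank '{"travel":[[0,0,0],[0,0,0],[0,0,0],[0,0,0]],"turn":[0,0,0,0]}' >/dev/null; python3 st.py
```

```text
t 27.68 tcp [0.5192 0.0199 0.1146] xaxis deg -158.58 tilt [-3.e-04  4.e-04 -1.e+00] F [ 0.17 -0.1   0.33] M [ 0.03  0.02 -0.03] gap 0.0801 j [-0.12  0.24 -0.24  1.08  0.   -0.49]
```

```bash

python3 -m crank '{"travel":[[0,0,0.5],[0,0,1],[0,0,1.3],[0,0,1.45],[0,0,1.45]],"turn":[0,0,0,0,0]}' >/dev/null
python3 -m crank '{"travel":[[0,0,0],[0,0,0],[0,0,0]],"turn":[0,0,0]}' >/dev/null; sh b.sh
python3 -m crank '{"travel":[[0,0,0],[0,0,0],[0,0,0],[0,0,0]],"turn":[0,0,0,0]}' 50 60 >/dev/null; sh b.sh
```

```text
28.35 z 0.0577 xy [0.5204 0.0192] F [-0.3  0.2 -0. ] M [ 0.02 -0.04  0.03] gap 0.0799 j6 -0.492
28.68 z 0.0578 xy [0.5205 0.0189] F [-0.1 -0.1  5.7] M [ 0.08  0.06 -0.  ] gap 0.0584 j6 -0.492
```

```bash

python3 -m crank '{"travel":[[0,0,0.01],[0,0,0.02],[0,0,0.025]],"turn":[0.12,0.24,0.3]}' >/dev/null; sh b.sh
python3 -m crank '{"travel":[[0,0,0.01],[0,0,0.02],[0,0,0.025]],"turn":[0.12,0.24,0.3]}' >/dev/null; sh b.sh
python3 -m crank '{"travel":[[0,0,0.01],[0,0,0.02],[0,0,0.025]],"turn":[0.12,0.24,0.3]}' >/dev/null; sh b.sh
```

```text
28.93 z 0.0567 xy [0.5203 0.019 ] F [-1.2 -0.1  6.9] M [0.14 0.19 0.11] gap 0.0584 j6 -0.187
29.18 z 0.0557 xy [0.5202 0.019 ] F [-1.1 -0.   6.3] M [0.18 0.11 0.09] gap 0.0585 j6 0.113
29.43 z 0.0547 xy [0.5202 0.0191] F [-1.3  0.6  7.3] M [0.21 0.14 0.08] gap 0.0585 j6 0.413
```

```bash

python3 -m crank '{"travel":[[0,0,0.01],[0,0,0.02],[0,0,0.025]],"turn":[0.12,0.24,0.3]}' >/dev/null; sh b.sh
python3 -m crank '{"travel":[[0,0,0.01],[0,0,0.02],[0,0,0.025]],"turn":[0.12,0.24,0.3]}' >/dev/null; sh b.sh
python3 -m crank '{"travel":[[0,0,0.01],[0,0,0.02],[0,0,0.025]],"turn":[0.12,0.24,0.3]}' >/dev/null; sh b.sh
python3 -m crank '{"travel":[[0,0,0.01],[0,0,0.016]],"turn":[0.12,0.2]}' >/dev/null; sh b.sh
```

```text
29.68 z 0.0537 xy [0.5204 0.0191] F [-1.9  0.6  6.3] M [0.19 0.12 0.02] gap 0.0585 j6 0.713
29.93 z 0.0527 xy [0.5206 0.0192] F [0.1 0.3 5.6] M [ 0.2  -0.08  0.05] gap 0.0582 j6 1.013
30.18 z 0.0517 xy [0.5206 0.0192] F [0.6 0.5 5.1] M [ 0.19 -0.02  0.09] gap 0.0587 j6 1.313
30.35 z 0.0510 xy [0.5208 0.0191] F [-0.2  1.3  4.2] M [ 0.13 -0.17  0.08] gap 0.0586 j6 1.513
```

```bash

python3 -m crank '{"travel":[[0,0,0.008],[0,0,0.016]],"turn":[0.1,0.2]}' >/dev/null; sh b.sh
python3 -m crank '{"travel":[[0,0,0.008],[0,0,0.016]],"turn":[0.1,0.2]}' >/dev/null; sh b.sh
python3 -m crank '{"travel":[[0,0,0.008],[0,0,0.008]],"turn":[0.1,0.1]}' >/dev/null; sh b.sh
python3 -m crank '{"travel":[[0,0,0.008],[0,0,0.008]],"turn":[0.1,0.1]}' >/dev/null; sh b.sh
```

```text
30.52 z 0.0503 xy [0.5207 0.019 ] F [-0.1 -1.   7.4] M [-0.04  0.13  0.03] gap 0.0585 j6 1.713
30.68 z 0.0502 xy [0.5207 0.0186] F [-1.9 -1.2 11.8] M [-0.07  0.35  0.08] gap 0.0586 j6 1.913
30.85 z 0.0502 xy [0.5211 0.0187] F [-0.5  0.   9.9] M [ 0.02  0.28 -0.06] gap 0.0583 j6 2.012
31.02 z 0.0503 xy [0.5213 0.0186] F [-1.5  0.1 12. ] M [ 0.04  0.38 -0.09] gap 0.0587 j6 2.112
```

z stopped at the seat while the turn is still free: thread slack is being taken up. I'll keep turning until torque rises.

```bash

python3 -m crank '{"travel":[[0,0,0],[0,0,0]],"turn":[0.1,0.2]}' >/dev/null; sh b.sh
python3 -m crank '{"travel":[[0,0,0],[0,0,0]],"turn":[0.1,0.2]}' >/dev/null; sh b.sh
python3 -m crank '{"travel":[[0,0,0],[0,0,0]],"turn":[0.1,0.15]}' >/dev/null; sh b.sh
python3 -m crank '{"travel":[[0,0,0],[0,0,0]],"turn":[0.1,0.15]}' >/dev/null; sh b.sh
```

```text
31.18 z 0.0503 xy [0.5211 0.0184] F [-1.6 -1.2 12.3] M [-0.18  0.46  0.12] gap 0.0584 j6 2.312
31.35 z 0.0501 xy [0.5205 0.0183] F [-3.3 -1.9 13. ] M [-0.41  0.7   1.55] gap 0.0584 j6 2.510
31.52 z 0.0501 xy [0.5205 0.0183] F [-3.9 -2.3 12.9] M [-0.49  0.76  2.21] gap 0.0583 j6 2.659
31.68 z 0.0500 xy [0.5218 0.0189] F [ 0.4 -0.7  8.9] M [-0.24 -0.23  2.85] gap 0.0583 j6 2.808
```

Torque has risen to 2.9 N m, so it is tight. A bit more to confirm, then release and check.

```bash

python3 -m crank '{"travel":[[0,0,0],[0,0,0]],"turn":[0.1,0.1]}' >/dev/null; sh b.sh
python3 -m crank '{"travel":[[0,0,0],[0,0,0],[0,0,0],[0,0,0],[0,0,0]],"turn":[0,0,0,0,0]}' 80 50 >/dev/null; sh b.sh
python3 -m crank '{"travel":[[0,0,-1],[0,0,-2],[0,0,-3],[0,0,-3]],"turn":[0,0,0,0]}'>/dev/null
python3 -m crank '{"travel":[[0,0,0],[0,0,0],[0,0,0],[0,0,0],[0,0,0]],"turn":[-0.12,-0.24,-0.36,-0.48,-0.6]}'>/dev/null; python3 st.py
```

```text
31.85 z 0.0501 xy [0.5242 0.0191] F [6.8 2.  3.4] M [ 0.35 -1.4  -0.5 ] gap 0.0587 j6 2.911
32.27 z 0.0478 xy [0.519  0.0191] F [0.6 0.6 0.3] M [ 0.02  0.04 -0.01] gap 0.0798 j6 2.908
t 33.02 tcp [0.5192 0.019  0.168 ] xaxis deg 41.35 tilt [-4.e-04  1.e-04 -1.e+00] F [-0.34  0.58  0.66] M [-0.01  0.04  0.01] gap 0.0796 j [-0.12  0.22 -0.15  1.21  0.    2.3 ]
```

```bash

python3 -m crank '{"travel":[[0,0,0],[0,0,0],[0,0,0],[0,0,0],[0,0,0]],"turn":[-0.12,-0.24,-0.36,-0.48,-0.6]}' 40 30>/dev/null
python3 -m crank '{"travel":[[0,0,0],[0,0,0],[0,0,0],[0,0,0],[0,0,0]],"turn":[-0.12,-0.24,-0.36,-0.48,-0.6]}'>/dev/null
python3 -m crank '{"travel":[[0,0,0],[0,0,0],[0,0,0],[0,0,0],[0,0,0]],"turn":[-0.12,-0.24,-0.36,-0.48,-0.6]}'>/dev/null
python3 -m crank '{"travel":[[0,0,0],[0,0,0],[0,0,0],[0,0,0],[0,0,0]],"turn":[-0.12,-0.24,-0.36,-0.48,-0.62]}'>/dev/null
python3 -m crank '{"travel":[[0,1,0],[0,2,0],[0,3,0],[0,4,0],[0,5,0]],"turn":[0,0,0,0,0]}'>/dev/null
python3 -m crank '{"travel":[[0,0,0],[0,0,0]],"turn":[0,0]}'>/dev/null; python3 st.py
python3 - <<'E'
from h import *
t=read_camera("top");s=read_camera("side")
f=lambda i,x,y,w,h,W=390:cv2.resize(i["image"][y:y+h,x:x+w,::-1],(W,W),interpolation=cv2.INTER_CUBIC)
for c,o in((t,"top"),(s,"side")):
    for z in(.1101,.1206): print(o,z,proj(c,cyl(.5198,.02,.0307,z-.0216,z)).min(0).round(1),proj(c,cyl(.5198,.02,.0307,z-.0216,z)).max(0).round(1))
    m=mask(c,(48,70,60),(85,255,255),(200,160,70,90));k,l,st,ce=cv2.connectedComponentsWithStats(m);print(st[1+st[1:,4].argmax()])
cv2.imwrite("pics/lid3.png",np.hstack([f(t,208,198,60,60),f(s,200,170,60,60)]))
E
```

```text
clock: 33.43
tcp_pos: [0.5192, 0.0191, 0.1679]
orientation: [-0.0, 0.789, 0.614, -0.0]
wrist_force: [0.3, -0.9, -0.3]
finger_gap: 0.0399
t 35.27 tcp [0.523  0.221  0.1676] xaxis deg 179.05 tilt [-7.e-04 -3.e-04 -1.e+00] F [ 0.07 -0.94 -0.09] M [-0.03  0.01  0.05] gap 0.0396 j [ 0.26  0.31 -0.02  1.24 -0.    0.27]
top 0.1101 [221.1 210. ] [248.6 237.7]
top 0.1206 [220.5 209.5] [248.5 237.5]
[222 210  27  27 505]
side 0.1101 [214.3 180.7] [240.5 204.7]
side 0.1206 [214.  177.4] [240.3 201.4]
[217 183  23  22 375]
```

View pics/lid3.png

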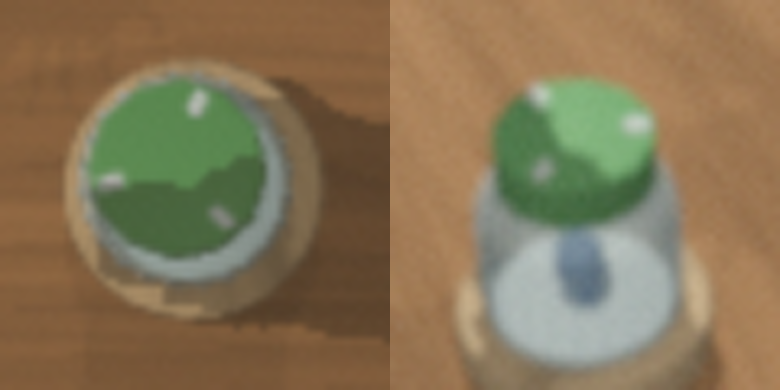

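The lid is level and about 8 mm lower than before (side top edge row 62 → 78 in crop), turned ≈188°. The tablets are inside. 14 pictures viewed. Now to the stylus.

```bash

python3 -m crank '{"travel":[[0,0,0]],"turn":[-0.0166]}'>/dev/null
python3 -m crank '{"travel":[[0,-1,0],[-0.1,-2,0],[-0.2,-3,0],[-0.3,-4,0],[-0.4,-5,0]],"turn":[0,0,0,0,0]}'>/dev/null
python3 -m crank '{"travel":[[-0.1,-1,0],[-0.2,-2,0],[-0.3,-3,0],[-0.4,-4,0],[-0.5,-5,0]],"turn":[0,0,0,0,0]}'>/dev/null
python3 -m crank '{"travel":[[-0.1,-1,0],[-0.3,-2,0],[-0.4,-3,0],[-0.5,-4,0],[-0.6,-4.1,0]],"turn":[0,0,0,0,0]}'>/dev/null
python3 -m crank '{"travel":[[0,0,0],[0,0,0],[0,0,0]],"turn":[0,0,0]}'>/dev/null; python3 st.py
python3 - <<'E'
from h import *
s=read_camera("side");t=read_camera("top")
for c in(t,s): print(proj(c,[[.5825,-.343,.127],[.5825,-.343,.056]]).round(1).tolist())
for c in(t,s):
  i=c["image"].astype(float); r=((i[:,:,0]>90)&(i[:,:,0]>2.5*i[:,:,1])).astype(np.uint8)
  k,l,st,ce=cv2.connectedComponentsWithStats(r);print([(st[j].tolist(),ce[j].round(1).tolist()) for j in range(1,k) if st[j,4]>8])
E
```

```text
t 36.95 tcp [ 0.5804 -0.3446  0.1682] xaxis deg 179.75 tilt [-6.e-04  9.e-04 -1.e+00] F [ 0.81  0.28 -0.77] M [-0.03 -0.01 -0.02] gap 0.0399 j [-0.65  0.52  0.3   1.35  0.   -0.65]
[[398.1, 198.9], [387.5, 203.0]]
[[325.6, 296.3], [322.1, 317.4]]
[([388, 197, 13, 7, 33], [394.5, 200.4])]
[([322, 297, 7, 24, 88], [324.6, 307.3])]
```

```bash

python3 -m crank '{"travel":[[-0.07,0.04,0.8],[-0.07,0.04,1.6],[-0.07,0.04,2.4],[-0.07,0.04,3.0],[-0.07,0.04,3.2]],"turn":[0,0,0,0,0]}'>/dev/null
python3 -m crank '{"travel":[[0,0,0],[0,0,0],[0,0,0]],"turn":[0,0,0]}'>/dev/null; python3 st.py
python3 -m crank '{"travel":[[0,0,0],[0,0,0],[0,0,0],[0,0,0],[0,0,0]],"turn":[0,0,0,0,0]}' 5 50 >/dev/null; python3 st.py
```

```text
t 37.72 tcp [ 0.5856 -0.3442  0.0427] xaxis deg 179.8 tilt [ 0.0031 -0.0022 -1.    ] F [0.97 0.12 0.41] M [ 0.03 -0.    0.02] gap 0.0401 j [-0.65  0.58  0.09  1.07  0.   -0.65]
t 38.13 tcp [ 0.5851 -0.3443  0.0417] xaxis deg 179.76 tilt [ 0.0024 -0.0015 -1.    ] F [-0.09  0.08  5.95] M [ 0.1   0.06 -0.01] gap 0.0106 j [-0.65  0.58  0.09  1.07  0.   -0.65]
```

Stylus gripped (no side force): tip z = reported − 29.7 mm, tool reference for return (.5851,-.3443). Lifting and carrying it over to the timer.

```bash

python3 -m crank '{"travel":[[0,0,-0.5],[0,0,-1],[0,0,-1.6],[0,0,-2.2],[0,0,-2.2]],"turn":[0,0,0,0,0]}'>/dev/null; sh b.sh
python3 -m crank '{"travel":[[-0.4,1,0],[-0.9,2,0],[-1,3,0],[-1,4,0],[-1,5,0]],"turn":[0,0,0,0,0]}'>/dev/null
python3 -m crank '{"travel":[[0,0.45,0],[0,0.45,0.5],[0,0.45,0.9],[0,0.45,0.9]],"turn":[0,0,0,0]}'>/dev/null
python3 -m crank '{"travel":[[0,0,0],[0,0,0],[0,0,0],[0,0,0]],"turn":[0,0,0,0]}'>/dev/null; python3 st.py
python3 - <<'E'
from h import *
t=read_camera("top");s=read_camera("side")
f=lambda i,x,y,w,h,W=400:cv2.resize(i["image"][y:y+h,x:x+w,::-1],(W,W),interpolation=cv2.INTER_CUBIC)
cv2.imwrite("pics/tip.png",np.hstack([f(t,275,160,50,50),f(s,265,205,50,50)]))
E
```

```text
38.55 z 0.1338 xy [ 0.5863 -0.3455] F [0.4 0.6 0.5] M [-0.08 -0.02  0.01] gap 0.0108 j6 -0.646
t 39.63 tcp [ 0.6257 -0.1266  0.0932] xaxis deg 179.71 tilt [ 1.8e-03 -5.0e-04 -1.0e+00] F [ 0.72  0.02 -0.23] M [ 0.05 -0.01  0.  ] gap 0.0109 j [-0.33  0.48  0.04  1.13  0.   -0.32]
```

View pics/tip.png

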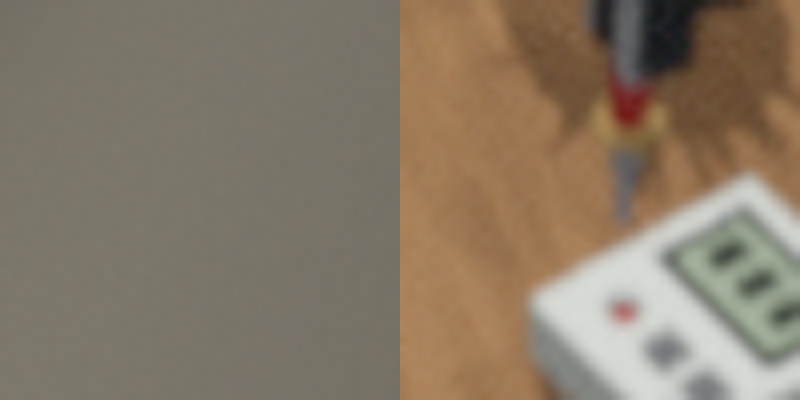

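Side view: tip at px ≈(292.3,232.3), red button at ≈(292.6,243.2); the top camera is blocked by the arm. My earlier side hole estimate had included wood, so I'll recompute.

```bash
python3 - <<'E'
from h import *
s=read_camera("side"); p=get_state()["tcp_pos"]
# weighted button centroid: redness relative to white face
def red(c,x,y,w,h):
    i=c["image"][y:y+h,x:x+w].astype(float); r=np.clip(i[:,:,0]-i[:,:,1]-25,0,None); print(r.round().astype(int).tolist())
    M=cv2.moments(r); return np.array([M["m10"],M["m01"]])/M["m00"]+[x,y]
h=red(s,289,240,8,7);print("side px",h,at_z(s,[h],.0235)[0],at_z(s,[h],.026)[0])
t0=cv2.imread("pics/top0.png")[:,:,::-1]; t=read_camera("top"); t["image"]=t0
h2=red(t,293,182,8,9);print("top px",h2,at_z(t,[h2],.0235)[0])
print("both",tri(t,[h2],s,[h]))
# tip: profile of stylus steel, side
tip=np.array([292.25,232.3]); print("tip world at z",p[2]-.0297,at_z(s,[tip],p[2]-.0297)[0],"tcp",p)
i=s["image"][222:236,286:300].astype(int).mean(2).round().astype(int);print(i)
E
```

```text
[[0, 0, 0, 0, 0, 0, 0, 0], [0, 0, 0, 0, 0, 0, 0, 0], [0, 0, 0, 0, 0, 0, 0, 0], [0, 0, 0, 19, 19, 0, 0, 0], [0, 0, 0, 24, 26, 0, 0, 0], [0, 0, 0, 0, 0, 0, 0, 0], [0, 0, 0, 0, 0, 0, 0, 0]]
side px [292.51136364 243.56818182] [ 0.62461946 -0.12804145  0.0235    ] [ 0.62358642 -0.12993257  0.026     ]
[[0, 0, 0, 0, 0, 0, 0, 0], [0, 0, 0, 0, 0, 0, 0, 0], [0, 0, 0, 0, 0, 0, 0, 0], [0, 0, 0, 22, 47, 17, 0, 0], [0, 0, 0, 47, 68, 48, 0, 0], [0, 0, 0, 34, 52, 18, 0, 0], [0, 0, 0, 0, 0, 0, 0, 0], [0, 0, 0, 0, 0, 0, 0, 0], [0, 0, 0, 0, 0, 0, 0, 0]]
top px [296.94334278 186.0509915 ] [ 0.62462868 -0.1272006   0.0235    ]
both (array([ 0.6249016 , -0.12731502,  0.02255567]), np.float64(0.00021074475014768685))
tip world at z 0.06305646381722868 [ 0.62242464 -0.1273267   0.06305646] tcp [ 0.62541039 -0.12623949  0.09275646]
[[108 114 113 112 117 112 103  96  96  98  99  98 106 101]
 [117 119 117 116 115 105 101  96  95  89  89  95 112 108]
 [120 118 116 115 117 105  98  95  93  84  86  95 113 117]
 [121 119 120 115 115 103  99  95  92  81  83  94 116 118]
 [122 119 121 117 114 106 101  93  86  84  88  98 112 120]
 [118 118 120 117 118 111 102  95  86  86  91  99 113 122]
 [117 118 120 121 117 113 103  98  91  95  99 103 111 121]
 [119 119 121 121 117 113 106 102 104 107 108 102 112 117]
 [119 119 121 116 118 115 105 108 114 110 112 111 116 126]
 [120 121 119 118 114 110 105 106 116 122 120 123 139 158]
 [118 118 119 119 115 114 109 111 119 124 135 150 172 191]
 [124 122 121 117 113 111 115 116 128 147 167 183 196 205]
 [126 123 121 118 114 119 127 139 159 177 193 200 202 195]
 [128 129 124 125 129 141 157 174 192 201 205 199 181 163]]
```

Both cameras now agree on the hole: (.6247,-.1276). Small correction, then down.

```bash

python3 -m crank '{"travel":[[-0.05,-0.025,0.3],[-0.05,-0.025,0.6],[-0.05,-0.025,0.8],[-0.05,-0.025,0.8],[-0.05,-0.025,0.8]],"turn":[0,0,0,0,0]}'>/dev/null; sh b.sh
python3 -m crank '{"travel":[[0,0,0.05],[0,0,0.05],[0,0,0.05]],"turn":[0,0,0]}'>/dev/null; sh b.sh
python3 -m crank '{"travel":[[0,0,0.05],[0,0,0.05],[0,0,0.05]],"turn":[0,0,0]}'>/dev/null; sh b.sh
python3 -m crank '{"travel":[[0,0,0.03],[0,0,0.03],[0,0,0.03]],"turn":[0,0,0]}'>/dev/null; sh b.sh
```

```text
40.25 z 0.0590 xy [ 0.6262 -0.1266] F [ 0.1  0.5 -0.6] M [ 0.03 -0.04  0.  ] gap 0.0105 j6 -0.321
40.5 z 0.0586 xy [ 0.6274 -0.1269] F [-0.5  0.5 -0.9] M [ 0.01  0.01 -0.05] gap 0.0109 j6 -0.321
40.75 z 0.0562 xy [ 0.627  -0.1268] F [-0.4 -1.1 -1. ] M [-0.02 -0.01  0.01] gap 0.0105 j6 -0.321
41.0 z 0.0549 xy [ 0.627  -0.1268] F [ 0.1  0.3 -0. ] M [-0.01  0.03  0.02] gap 0.0110 j6 -0.321
```

```bash

python3 -m crank '{"travel":[[0,0,0.03],[0,0,0.03],[0,0,0.03]],"turn":[0,0,0]}'>/dev/null; sh b.sh
python3 -m crank '{"travel":[[0,0,0.03],[0,0,0.03],[0,0,0.03]],"turn":[0,0,0]}'>/dev/null; sh b.sh
python3 -m crank '{"travel":[[0,0,0.03],[0,0,0.03],[0,0,0.03]],"turn":[0,0,0]}'>/dev/null; sh b.sh
python3 -m crank '{"travel":[[0,0,0.03],[0,0,0.03],[0,0,0.03]],"turn":[0,0,0]}'>/dev/null; sh b.sh
python3 -m crank '{"travel":[[0,0,0.03],[0,0,0.03],[0,0,0.03]],"turn":[0,0,0]}'>/dev/null; sh b.sh
```

```text
41.25 z 0.0536 xy [ 0.627  -0.1268] F [ 0.  -0.3 -0.5] M [-0.02 -0.   -0.03] gap 0.0106 j6 -0.321
41.5 z 0.0527 xy [ 0.6272 -0.1269] F [0.5 0.  1. ] M [0.   0.01 0.02] gap 0.0107 j6 -0.321
41.75 z 0.0515 xy [ 0.6272 -0.1269] F [-1.1  0.8  1. ] M [ 0.01  0.02 -0.  ] gap 0.0111 j6 -0.321
42.0 z 0.0503 xy [ 0.6272 -0.1269] F [-0.5  0.1  3.1] M [ 0.01 -0.02 -0.03] gap 0.0105 j6 -0.321
42.25 z 0.0496 xy [ 0.6274 -0.1269] F [-0.  -0.4  4.1] M [0.09 0.16 0.01] gap 0.0104 j6 -0.321
```

The spring is felt: 1 → 3 → 4 N over 3 mm. One more step to confirm the hard stop.

```bash

python3 -m crank '{"travel":[[0,0,0.03],[0,0,0.03],[0,0,0.03]],"turn":[0,0,0]}'>/dev/null; sh b.sh
python3 -m crank '{"travel":[[0,0,0.02],[0,0,0.02],[0,0,0.02]],"turn":[0,0,0]}'>/dev/null; sh b.sh
python3 -m crank '{"travel":[[0,0,-0.5],[0,0,-1],[0,0,-1.5],[0,0,-2],[0,0,-2]],"turn":[0,0,0,0,0]}'>/dev/null; sh b.sh
```

```text
42.5 z 0.0493 xy [ 0.6276 -0.127 ] F [-2.6  0.2  9.5] M [0.13 0.51 0.01] gap 0.0106 j6 -0.321
42.75 z 0.0491 xy [ 0.6278 -0.127 ] F [-1.5 -0.4 12.1] M [ 0.2   0.63 -0.  ] gap 0.0105 j6 -0.321
43.17 z 0.1310 xy [ 0.6291 -0.1275] F [ 0.4 -0.9  0.4] M [ 0.03 -0.03  0.03] gap 0.0107 j6 -0.321
```

Hard stop reached (12 N). Bringing the stylus back to the stand.

```bash

python3 -m crank '{"travel":[[0,-1,0],[0,-2,0],[0,-3,0],[0.4,-4,0],[0.9,-4.9,0]],"turn":[0,0,0,0,0]}'>/dev/null
python3 -m crank '{"travel":[[0.16,-0.53,0],[0.16,-0.53,0],[0.16,-0.53,0],[0.16,-0.53,0],[0.16,-0.53,0]],"turn":[0,0,0,0,0]}'>/dev/null
python3 -m crank '{"travel":[[0,0,0],[0,0,0],[0,0,0]],"turn":[0,0,0]}'>/dev/null;python3 st.py
```

```text
t 44.25 tcp [ 0.5847 -0.342   0.127 ] xaxis deg 179.85 tilt [ 2.e-04  0.e+00 -1.e+00] F [-0.99  0.58  0.32] M [-0.05 -0.01  0.01] gap 0.0105 j [-0.65  0.54  0.23  1.26  0.   -0.65]
```

```bash

python3 -m crank '{"travel":[[-0.01,-0.06,0.3],[-0.01,-0.06,0.6],[-0.01,-0.06,0.85],[-0.01,-0.06,0.85],[-0.01,-0.06,0.85]],"turn":[0,0,0,0,0]}'>/dev/null
python3 -m crank '{"travel":[[0,0,0],[0,0,0],[0,0,0]],"turn":[0,0,0]}'>/dev/null;python3 st.py
```

```text
t 44.92 tcp [ 0.585  -0.3458  0.0937] xaxis deg 179.76 tilt [ 1.1e-03 -8.0e-04 -1.0e+00] F [ 0.04 -0.79 -0.15] M [-0.01 -0.02 -0.04] gap 0.0104 j [-0.65  0.56  0.17  1.19  0.   -0.65]
```

```bash

python3 -m crank '{"travel":[[0,0.04,0.1],[0,0.04,0.2],[0,0.04,0.3],[0,0.04,0.3]],"turn":[0,0,0,0]}'>/dev/null;sh b.sh
python3 -m crank '{"travel":[[0,0,0.06],[0,0,0.12],[0,0,0.12]],"turn":[0,0,0]}'>/dev/null;sh b.sh
python3 -m crank '{"travel":[[0,0,0.06],[0,0,0.12],[0,0,0.12]],"turn":[0,0,0]}'>/dev/null;sh b.sh
```

```text
45.25 z 0.0796 xy [ 0.5839 -0.3433] F [ 0.   0.2 -0.5] M [ 0.01 -0.04  0.02] gap 0.0108 j6 -0.646
45.5 z 0.0754 xy [ 0.5843 -0.3437] F [ 0.2 -0.6 -0. ] M [ 0.03 -0.01  0.  ] gap 0.0106 j6 -0.646
45.75 z 0.0707 xy [ 0.5843 -0.3437] F [-0.4 -0.8  0.3] M [ 0.05  0.   -0.  ] gap 0.0107 j6 -0.646
```

```bash

python3 -m crank '{"travel":[[-0.02,-0.015,0.06],[-0.02,-0.015,0.15],[-0.02,-0.015,0.15]],"turn":[0,0,0]}'>/dev/null;sh b.sh
python3 -m crank '{"travel":[[0,0,0.06],[0,0,0.12],[0,0,0.12]],"turn":[0,0,0]}'>/dev/null;sh b.sh
python3 -m crank '{"travel":[[0,0,0.06],[0,0,0.12],[0,0,0.12]],"turn":[0,0,0]}'>/dev/null;sh b.sh
python3 -m crank '{"travel":[[0,0,0.06],[0,0,0.12],[0,0,0.12]],"turn":[0,0,0]}'>/dev/null;sh b.sh
```

```text
46.0 z 0.0644 xy [ 0.585  -0.3442] F [-0.6 -0.6  0. ] M [-0.02 -0.01 -0.02] gap 0.0105 j6 -0.646
46.25 z 0.0598 xy [ 0.585  -0.3442] F [0.  0.4 0.2] M [ 0.04  0.03 -0.02] gap 0.0109 j6 -0.646
46.5 z 0.0551 xy [ 0.5851 -0.3442] F [-0.6 -0.2 -0.2] M [-0.01  0.02  0.  ] gap 0.0107 j6 -0.646
46.75 z 0.0503 xy [ 0.5851 -0.3442] F [-0.1 -0.6 -0.6] M [-0.03  0.02 -0.02] gap 0.0107 j6 -0.646
```

```bash

python3 -m crank '{"travel":[[0,0,0.06],[0,0,0.12],[0,0,0.12]],"turn":[0,0,0]}'>/dev/null;sh b.sh
python3 -m crank '{"travel":[[0,0,0.05],[0,0,0.07],[0,0,0.07]],"turn":[0,0,0]}'>/dev/null;sh b.sh
python3 -m crank '{"travel":[[0,0,0.03],[0,0,0.03],[0,0,0.03]],"turn":[0,0,0]}'>/dev/null;sh b.sh
python3 -m crank '{"travel":[[0,0,0.02],[0,0,0.02],[0,0,0.02]],"turn":[0,0,0]}'>/dev/null;sh b.sh
```

```text
47.0 z 0.0454 xy [ 0.585  -0.3442] F [-0.2 -0.7 -0.5] M [-0.04  0.06  0.03] gap 0.0107 j6 -0.646
47.25 z 0.0430 xy [ 0.5852 -0.3443] F [ 0.4  0.1 -1.4] M [ 0.05  0.   -0.01] gap 0.0109 j6 -0.646
47.5 z 0.0421 xy [ 0.5853 -0.3444] F [-1.3 -0.7 -0.1] M [ 0.02 -0.03 -0.02] gap 0.0105 j6 -0.646
47.75 z 0.0418 xy [ 0.5855 -0.3445] F [-0.4  0.   2.4] M [0.1  0.07 0.  ] gap 0.0105 j6 -0.646
```

The collar is on the stand (z .0418, contact). Release, rise, retreat, and take a final look.

```bash

python3 -m crank '{"travel":[[0,0,0],[0,0,0],[0,0,0],[0,0,0]],"turn":[0,0,0,0]}' 40 >/dev/null;sh b.sh
python3 -m crank '{"travel":[[0,0,-0.4],[0,0,-1.2],[0,0,-2.2],[0,0,-3.2],[0,0,-3.2]],"turn":[0,0,0,0,0]}'>/dev/null;sh b.sh
python3 -m crank '{"travel":[[0.8,0.6,0],[1.6,1.2,0],[2.4,1.8,0],[2.4,2.7,0],[2.4,3.6,0]],"turn":[0,0,0,0,0]}'>/dev/null
python3 -m crank '{"travel":[[0,1,0],[0,2,0],[0,3,0],[0,4,0],[0,5,0]],"turn":[0,0,0,0,0]}'>/dev/null
python3 -m crank '{"travel":[[0,1,0],[0,2,0],[0,3,0],[0,3,0],[0,3,0]],"turn":[0,0,0,0,0]}'>/dev/null;sh b.sh
python3 - <<'E'
from h import *
t=read_camera("top");s=read_camera("side")
cv2.imwrite("pics/final.png",np.hstack([cv2.resize(t["image"][120:300,130:430,::-1],(400,240)),cv2.resize(s["image"][140:380,180:380,::-1],(400,480))]) if 0 else np.vstack([cv2.resize(np.hstack([t["image"][120:320,190:440,::-1],s["image"][150:350,150:400,::-1]]),(800,320),interpolation=cv2.INTER_CUBIC),np.hstack([cv2.resize(c["image"][y:y+h,x:x+w,::-1],(400,280),interpolation=cv2.INTER_CUBIC) for c,x,y,w,h in((t,360,175,60,42),(s,200,175,60,42))])]))
for c in(t,s):
  i=c["image"].astype(float); r=((i[:,:,0]>90)&(i[:,:,0]>2.5*i[:,:,1])).astype(np.uint8)
  k,l,st,ce=cv2.connectedComponentsWithStats(r);print([(st[j].tolist(),ce[j].round(1).tolist()) for j in range(1,k) if st[j,4]>8])
  print("blue",[b for b in blobs(c,(100,90,30),(135,255,255),5)])
E
```

```text
48.08 z 0.0410 xy [ 0.5852 -0.3444] F [-0.3 -0.2 -0.1] M [-0.04 -0.01  0.04] gap 0.0400 j6 -0.646
48.5 z 0.1789 xy [ 0.5887 -0.3469] F [0.4 0.2 3. ] M [-0.08 -0.05 -0.  ] gap 0.0400 j6 -0.646
49.75 z 0.1692 xy [0.491 0.122] F [ 0.3 -0.1 -0.2] M [-0.04 -0.01  0.04] gap 0.0402 j6 0.084
[([387, 197, 13, 7, 36], [394.0, 200.1])]
blue []
[([321, 296, 8, 24, 85], [324.5, 307.0])]
blue [([102.3, 60.7], 500), ([293.4, 297.9], 134)]
```

View pics/final.png

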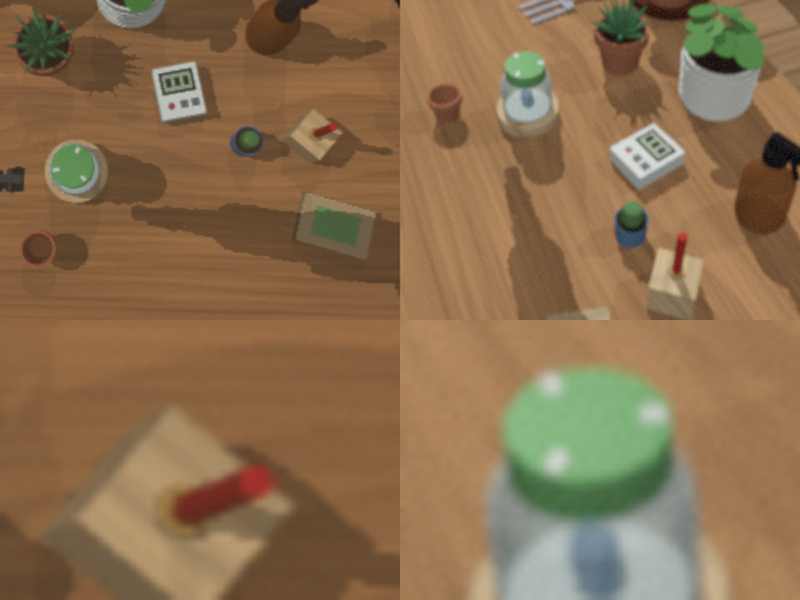

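Everything is in place: the stylus stands at the same pixels as at the start, the lid is level and no tablets are loose. One last numeric check of the lid height, then hand in.

```bash
python3 - <<'E'
from h import *
t=read_camera("top");s=read_camera("side");uv=[]
for c,b in((t,(210,195,56,60)),(s,(205,170,50,42))):
    m=mask(c,(48,70,60),(85,255,255),b); m=cv2.morphologyEx(m,cv2.MORPH_CLOSE,np.ones((7,7)))
    k,l,st,ce=cv2.connectedComponentsWithStats(m); i=1+st[1:,4].argmax(); uv.append(cent((l==i).astype(np.uint8))); print(st[i])
f=lambda p:np.r_[hullc(t,cyl(p[0],p[1],.0307,p[2],p[2]+.0216))-uv[0],hullc(s,cyl(p[0],p[1],.0307,p[2],p[2]+.0216))-uv[1]]
r=least_squares(f,[.52,.02,.09],x_scale=.01,diff_step=1e-3);print(r.x,r.fun)
E
```

```text
[222 210  27  27 547]
[216 183  24  22 410]
[0.52060155 0.02059842 0.08547026] [-0.03977325  0.14937393  0.16148241 -0.02496171]
```

```bash
python3 -c "
from workcell import *
print(hand_in(), get_state()['clock'])"
```

```text
the job is handed in; nothing more can be done
the job is handed in; nothing more can be done
```

The job is done and handed in at about 50 s on the robot's clock. Both tablets I found are in the jar, the lid is screwed home, the reset button was pressed and the stylus is back in its stand.

**Last checks**
- **Tablets:** two were lying about. Both show inside the jar in the pictures, and neither camera sees any loose ones.
- **Lid:** torque rose to about 2.9 N m with the height no longer changing. It looks level in both views. The camera fit puts it at 85.5 mm, 3 mm below the 88.5 mm seat but within what that fit can resolve; the arm's own height reading was about 89 mm.
- **Reset button:** the spring force rose from 1 N to 4 N over about 3 mm, then the stylus reached a hard stop at 12 N.
- **Stylus:** the collar touched the stand at the same height as where I had gripped it, and it stands within a pixel of where it did at the start.
- **Other things:** the plants, pots and the rest were not touched and look unmoved.

**What disagreed or went wrong**
- **TCP height:** the reported TCP was 37.8 mm too low. My first grasp closed above the tablet, so I touched the table to measure the offset and corrected for it.
- **Turning the lid back:** its lugs seem to have dropped into the thread slot on placing. When I turned it back it hit the stop and slipped about 15° in the grip, so I gripped it again before screwing it down. It slipped slightly again at the very end, once tight.

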